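Descale the counter-top boiler

TASK

Descale the counter-top boiler: unscrew its filler cap and lay the cap flat on the cork mat, where it stays so that the tank can vent. Then drop every descaling tablet lying on the counter into the tank, and only when all are in, press the three keys on the boiler's front ledge one at a time, each fully down and released, in order of size from the smallest to the largest. Leave everything else on the counter where it stands.

Things in the scene. Friction and masses are not known exactly. Their poses are not given: they have to be found in the camera images.
- boiler: counter-top water boiler, fixed: clear-walled tank 150 (x) x 170 (y) x 110 mm tall with a steel top; on its robot side (-x) a steel ledge 90 mm deep, 170 mm wide, 62 mm high carries the three keys in a row along y, 55 mm apart, 120 mm in front of the neck's axis. Origin on the counter under the axis of the filler neck, z up
- mouth (a point): centre of the rim of the threaded filler neck in the middle of the tank top, 150 mm above the counter; neck 41 mm across (50 over the thread), standing 40 mm above the tank top; its mouth is a straight round opening of 35 mm into the tank
- tank_floor (a point): centre of the tank's inner floor, 12 mm above the counter, straight below the mouth; the inside is 142 x 162 mm
- cap: black screw cap, 70 g, 56 mm tall: skirt 62 mm across, 36 tall, and on it a ribbed round crown to grip, 50 across, 20 tall. Origin at the centre of its underside (118 mm above the counter when screwed down), z up. Turns counter-clockwise from above, rising 18 mm a turn; free after 4.0 to 4.3 rad, not before; then lifts straight off (32 mm to clear the rim). Stays put between twists
- mat: round cork mat, 120 mm across, 5 mm thick, fixed to the counter; origin at the centre of its underside
- tablet1: off-white round descaling tablet lying on the counter, 24 mm across, 12 mm thick, 15 g; origin at the centre of its underside. Three to five of these tablets are there; None if absent
- tablet2: off-white round descaling tablet lying on the counter, 24 mm across, 12 mm thick, 15 g; origin at the centre of its underside. Three to five of these tablets are there; None if absent
- tablet3: off-white round descaling tablet lying on the counter, 24 mm across, 12 mm thick, 15 g; origin at the centre of its underside. Three to five of these tablets are there; None if absent
- tablet4: off-white round descaling tablet lying on the counter, 24 mm across, 12 mm thick, 15 g; origin at the centre of its underside. Three to five of these tablets are there; None if absent
- tablet5: off-white round descaling tablet lying on the counter, 24 mm across, 12 mm thick, 15 g; origin at the centre of its underside. Three to five of these tablets are there; None if absent
- key_small (a joint): smallest of the three round white keys on the front ledge, 16 mm across; value is how far it is pressed in m: 0 released, 0.006 fully down. A press counts beyond 0.004. It springs back (4 N fully down)
- key_medium (a joint): middle-sized of the three round white keys on the front ledge, 25 mm across; value is how far it is pressed in m: 0 released, 0.006 fully down. A press counts beyond 0.004. It springs back (4 N fully down)
- key_large (a joint): largest of the three round white keys on the front ledge, 36 mm across; value is how far it is pressed in m: 0 released, 0.006 fully down. A press counts beyond 0.004. It springs back (4 N fully down)
- key_small_top (a point): centre of the top face of the small key; the key is pressed straight down. Which of the three places on the ledge it has varies
- key_medium_top (a point): centre of the top face of the medium key; the key is pressed straight down. Which of the three places on the ledge it has varies
- key_large_top (a point): centre of the top face of the large key; the key is pressed straight down. Which of the three places on the ledge it has varies
- eggcup: white ceramic egg cup, 48 mm across, 40 mm tall, standing among the tablets; a bystander, to be left alone. Origin at the centre of its underside
- mug: blue ceramic mug, 80 mm across, 90 mm tall; a bystander, to be left alone. Origin at the centre of its underside
- soap: clear bottle, 60 mm across, 190 mm tall; a bystander, to be left alone. Origin at the centre of its underside
- jam: closed glass jar, 68 mm across, 90 mm tall; a bystander, to be left alone. Origin at the centre of its underside
- spoon: wooden spoon lying flat; a bystander, to be left alone. Origin at the centre of its underside
- bowl: white ceramic bowl, 110 mm across, 45 mm tall; a bystander, to be left alone. Origin at the centre of its underside
- sponge_box: cardboard box 110 x 70 x 45 mm; a bystander, to be left alone. Origin at the centre of its underside
Not all that is in view belongs to the job. What is shaped like the cap but blue or pink is not meant.

How it is judged:
By the outcome, as a careful person would: the job done as asked, in the order asked, and still so for the second after the job is handed in, with the robot touching nothing.
Of tablet1, tablet2, tablet3, tablet4, tablet5 only 3 to 5 are there at a start; the rules pass over those that are not, and their reading is None.
At some moment in a run one of tablet1, tablet2, tablet3, tablet4, tablet5 may be knocked a few centimetres aside while the robot is not near it.
Once in a run the grip may slacken for a moment while it holds something.
It also fails if it takes over 210 s, if anything falls off the work surface, if the arm or the gripper's body presses on something with over 40 N, if the wrist force passes 120 N, or if a joint passes its speed limit or range.

ROBOT

A 6-joint arm with a two-finger parallel gripper is mounted at the origin on the work surface. World frame = base frame: x ahead of the robot, y to its left, z up, the work surface at z = 0. Lengths are in m, angles in rad, forces in N, time in s.
With the tool pointing down it reaches from about 0.375 to 0.9 m from the base axis. Payload 3.1 kg.
Tool frame: the origin (TCP) lies at the very end of the fingers, on their centre line; the grasp point (between the pads) lies 19 mm behind it; x points along the fingers, y is the direction in which the jaws open and shut, and the axes are right-handed (so a half turn about x gives the same grasp; the last joint's range is limited). The gripper opens to 85 mm and grips with 20 to 120 N. Pads are 22 mm wide; open, the fingers measure 114 mm over their backs; the gripper's body (76 mm by 85 mm) begins 54 mm behind the grasp point. The pads swing forward as they close: fully open they stand 13 mm farther back than shut.
Start: joints at [-1.361, 0.527, 1.433, -0, 1.181, -0.178], TCP at [0.236, -0.579, 0.231] pointing down, gripper open.
Joint ranges: [-3.08, 3.08], [-0.75, 2.2], [0.22, 2.44], [-1.43, 4.57], [0, 2.65], [-2.85, 2.85]. Speed limits (rad/s): [2.79, 2.79, 3.14, 3.14, 3.14, 3.14].

INTERFACE

Orientations are given as a unit quaternion [x, y, z, w].
In Python, from station import sense, snapshot, camera_model, sign_off gives the robot as it stands.
- The arm moves only by the tool step_arm, never from a script. Its argument "increments" is one flat list of numbers, 5 for each row, row after row: the shift along the tool's x, y, z in units of 60 mm (1.0 is 60 mm), then the turn about the tool's x in units of 5 degrees (1.0 is 5 degrees), then the closure, from 0 (fully open) to 1 (shut). A call has exactly 5 rows; each row is the pose to reach, as a shift and turn from the pose measured when the call began, along the tool's axes at that moment; what a row does not reach only later rows make up. A row lasts 1/8 s, in which the tool goes at most 62.5 mm and 10.7 degrees, less where a joint would pass 70% of its speed; a pose out of reach is approached as far as the arm can. A call with a gripper value outside its range is refused whole. The fingers move at their own pace and stop on an object; "grip_force" is the grip in N (left out, the last holds). Time passes only in rows, so rows that repeat a pose let the fingers close, or fill a call up. It gives the time, the measured TCP pose, the force and the opening at its end, in the units of the state.
- sense(): the state, without advancing time (a new reading comes with each control period).
- snapshot(name): name is "side" or "top" or "wrist"; returns the picture (480x640x3 uint8, blue, green, red); there is no depth.
- camera_model(name): a dict with "vertical_fov" (degrees; the focal length in pixels is half the picture's height over the tangent of half this angle, whatever the lens; pixels are square), "cx", "cy" (the principal point, pixels), "R" (3x3) and "t" (3): a world point X has camera coordinates R X + t. Camera axes: x right, y down, z forward; pixel columns grow to the right and rows downward; lengths in m; the calibration is good to about 2 mm. A picture is of the moment at which its call begins: read the wrist's pose just before it. camera_model takes no time and is no camera call; for the wrist camera it gives the pose at the moment of the call.
- sign_off(): hands the job in, once; it reports no verdict.
The state is a dict: "t": time; "q": joint angles; "qd": joint speeds; "tau": joint torques, N m; "tcp_pos": TCP position; "tool_rot": TCP orientation; "force": force on the tool from outside, world axes, zero at the start; "ft_torque": the same for the moment, N m; "finger_gap": opening from 0.0 (shut) to 1.0 (fully open).
Only numpy, scipy, OpenCV 4.12 (cv2) and the standard library are available. Lean on these libraries where they do the work, as an engineer would, in place of code of your own. Each camera call takes 0.05 s, during which the arm holds its last target. There are 200 camera calls.

## Working session

There is one attempt and no reset: what is moved stays moved. The work goes in short steps, Python scripts to look and compute and a tool call to move; the robot and the scene stay as the last step left them, time stands still between calls to the robot, and variables do not carry over. Pictures are saved under pics/ and viewed, about 12 in all and at most 16, crops included, and the job is handed in when it is done.

Besides the shell and the picture viewer there is one more tool, called after ">>>" by a JSON object that holds its "method" and its "body". step_arm: Moves the arm, as the interface text tells. Its arguments: {"type":"object","properties":{"increments":{"type":"array","items":{"type":"number"}},"grip_force":{"type":"number"}},"required":["increments"]}

```bash
ls; mkdir -p pics; python3 - <<'E'
from station import *
import cv2
s=sense();print({k:s[k] for k in('t','tcp_pos','tool_rot','finger_gap')})
for n in('top','side'):
    cv2.imwrite(f'pics/{n}0.png',snapshot(n)); print(n,camera_model(n))
E
```

```text
pics
{'t': 0.0, 'tcp_pos': array([ 0.23621555, -0.57783866,  0.23030896]), 'tool_rot': array([-0.69383034, -0.13705286,  0.69387505, -0.13547465]), 'finger_gap': 1.0001087012286403}
top {'vertical_fov': 51.409325839735374, 'cx': 323.4490291892973, 'cy': 241.63883880469527, 'R': array([[ 0.00253729, -0.99991462,  0.01281881],
       [-0.99202358, -0.00413237, -0.12598467],
       [ 0.12602689, -0.0123969 , -0.99194936]]), 't': array([-0.00713633,  0.54909236,  1.58256939])}
side {'vertical_fov': 44.42324629602952, 'cx': 317.65613470700526, 'cy': 244.7378680297631, 'R': array([[-0.77906329, -0.62691811, -0.00583735],
       [-0.46302697,  0.58162531, -0.66881837],
       [ 0.42268951, -0.51834899, -0.74340292]]), 't': array([0.42160393, 0.31446894, 1.37740328])}
```

View pics/top0.png

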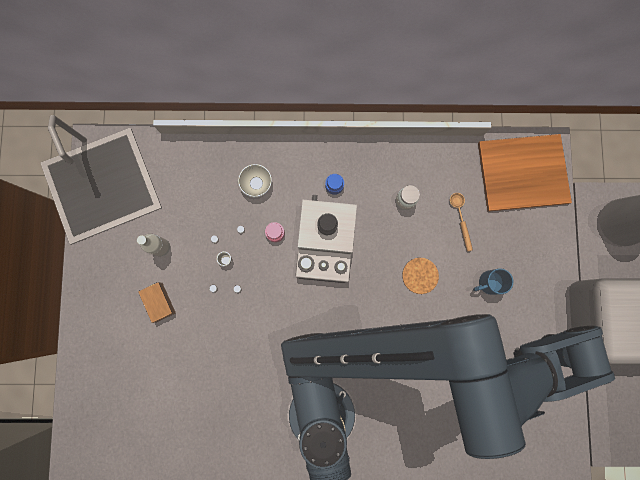

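View pics/side0.png

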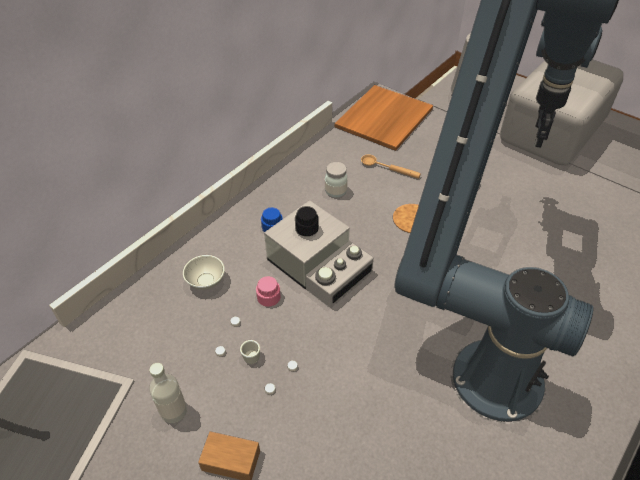

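```bash
cat > h.py <<'E'
from station import *
import numpy as np, cv2
from scipy.spatial.transform import Rotation as Ro
def ray(m,u,v,z):
    f=240/np.tan(np.radians(m['vertical_fov']/2))
    d=m['R'].T@np.array([(u-m['cx'])/f,(v-m['cy'])/f,1]); c=-m['R'].T@m['t']
    return c+d*(z-c[2])/d[2]
def proj(m,X):
    f=240/np.tan(np.radians(m['vertical_fov']/2)); p=m['R']@np.array(X)+m['t']
    return f*p[:2]/p[2]+[m['cx'],m['cy']]
def st():
    s=sense(); R=Ro.from_quat(s['tool_rot']).as_matrix()
    print('t %.2f'%s['t'],'tcp',s['tcp_pos'].round(4),'xax',R[:,0].round(3),'y-yaw %.1f'%np.degrees(np.arctan2(R[1,1],R[0,1])),'q',s['q'].round(2),'F',s['force'].round(1),'gap %.3f'%s['finger_gap'])
    return s,R
def to(X,yaw=None,s=None,R=None):
    "increments (units) to TCP target X with tool y at yaw deg (mod 180)"
    s,R=st(); d=R.T@(np.array(X)-s['tcp_pos'])/0.06; out=list(d.round(2))
    if yaw is not None:
        c=np.degrees(np.arctan2(R[1,1],R[0,1])); out.append(round(-(yaw-c)/5,2))
    print('to',X,yaw,out); return out
def blobs(mask,amin=8):
    n,l,sx,c=cv2.connectedComponentsWithStats(mask.astype('uint8'))
    return [(c[i].round(1),sx[i].tolist()) for i in range(1,n) if sx[i][4]>=amin]
E
python3 - <<'E'
from h import *
m=camera_model('top')
for n,u,v,z in [('cap',327.5,224,.174),('mat',421,276,.005),('large',306,263,.07),('small',323.5,266,.07),('med',341,267.5,.07),('t1',214,239,.012),('t2',240.5,229.5,.012),('t3',213,289,.012),('t4',237.5,289,.012),('egg',224,259,.04),('tankTL',304,200,.11),('tankTR',357,205,.11),('pink',275,231,.05),('jam',408,195,.09),('mug',496,281,.09),('bowl',255,181,.04)]:
    print(n,ray(m,u,v,z).round(3))
to([.48,.0,.36],90)
m=camera_model('wrist');s,R=st();c=-m['R'].T@m['t'];print('cam in tool',R.T@(c-s['tcp_pos']),'\n',m['R']@R,m['vertical_fov'])
E
```

```text
cap [ 0.584 -0.015  0.174]
mat [ 0.44  -0.326  0.005]
large [0.476 0.05  0.07 ]
small [ 0.467 -0.005  0.07 ]
med [ 0.463 -0.06   0.07 ]
t1 [0.559 0.354 0.012]
t2 [0.591 0.268 0.012]
t3 [0.396 0.352 0.012]
t4 [0.396 0.273 0.012]
egg [0.491 0.314 0.04 ]
tankTL [0.67  0.057 0.11 ]
tankTR [ 0.655 -0.109  0.11 ]
pink [0.581 0.151 0.05 ]
jam [ 0.693 -0.273  0.09 ]
mug [ 0.421 -0.542  0.09 ]
bowl [0.748 0.22  0.04 ]
t 0.10 tcp [ 0.2362 -0.578   0.2304] xax [-0.     0.002 -1.   ] y-yaw -67.8 q [-1.36  0.53  1.43 -0.    1.18 -0.18] F [-0.4 -0.8 -0.1] gap 1.004
to [0.48, 0.0, 0.36] 90 [np.float64(-2.14), np.float64(-7.39), np.float64(-7.4), np.float64(-31.56)]
t 0.10 tcp [ 0.2362 -0.578   0.2304] xax [-0.     0.002 -1.   ] y-yaw -67.8 q [-1.36  0.53  1.43 -0.    1.18 -0.18] F [-0.4 -0.8 -0.1] gap 1.004
cam in tool [-1.42015914e-01  6.38847645e-05 -7.30867585e-02] 
 [[-1.12060634e-03  9.99998830e-01  1.04161931e-03]
 [-2.85056190e-01 -1.31783974e-03  9.58509902e-01]
 [ 9.58510153e-01  7.77192238e-04  2.85057333e-01]] 61.658741786782045
```

>>> {"method": "step_arm", "body": {"increments": [-1,0,0,2.2,0,-2,0,0,4.4,0,-2,0,0,4.4,0,-2,0,0,4.4,0,-2,0,0,4.4,0]}}

```text
t: 0.72
tcp_pos: [0.236, -0.577, 0.3481]
tool_rot: [-0.707, -0.004, 0.708, 0.001]
force: [0.2, 0.4, -1.4]
finger_gap: 0.998
```

>>> {"method": "step_arm", "body": {"increments": [0,-0.9,-0.5,0,0,0,-1.8,-1,0,0,0,-2.7,-1.5,0,0,0,-3.6,-2,0,0,0,-4.5,-2.5,0,0]}}

```text
t: 1.35
tcp_pos: [0.3851, -0.3041, 0.3482]
tool_rot: [-0.706, -0.005, 0.708, 0.002]
force: [1.0, -1.0, -0.3]
finger_gap: 0.998
```

>>> {"method": "step_arm", "body": {"increments": [0,-0.9,-0.5,0,0,0,-1.8,-1,0,0,0,-2.7,-1.5,0,0,0,-3.6,-2,0,0,0,-4.5,-2.5,0,0]}}

```text
t: 1.98
tcp_pos: [0.534, -0.0314, 0.3486]
tool_rot: [-0.705, -0.005, 0.709, 0.002]
force: [0.5, -0.1, 0.1]
finger_gap: 0.997
```

```bash
python3 - <<'E'
from h import *
st(); m=camera_model('wrist'); im=snapshot('wrist'); cv2.imwrite('pics/w1.png',im); np.save('w1.npy',m)
print(m['R'],m['t'],m['cx'],m['cy'])
E
```

```text
t 1.98 tcp [ 0.534  -0.0314  0.3486] xax [-0.006  0.01  -1.   ] y-yaw -89.7 q [-0.27  0.29  1.49  0.01  1.37  1.29] F [ 0.5 -0.1  0.1] gap 0.997
[[ 0.00344228 -0.99996186 -0.00802712]
 [-0.95693203 -0.00562417  0.29025757]
 [-0.29029165  0.00668226 -0.95691489]] [-0.03035352  0.43928018  0.64570893] 315.9677061959581 244.47302807779158
```

View pics/w1.png

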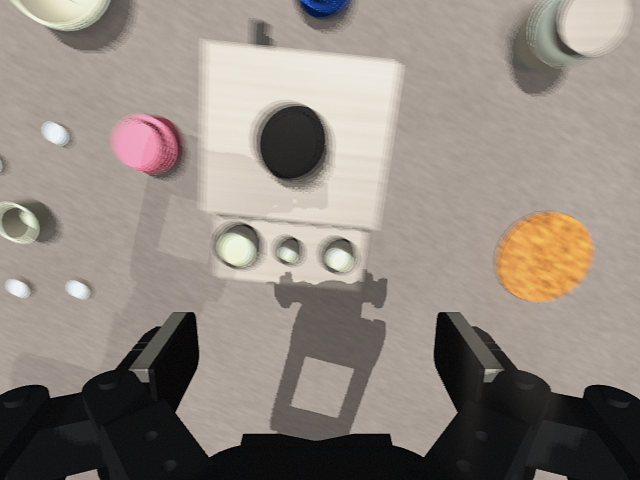

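```bash
python3 - <<'E'
from h import *
st(); m=camera_model('wrist'); im=snapshot('wrist'); cv2.imwrite('pics/w2.png',im)
im0=cv2.imread('pics/w1.png'); print('diff',np.abs(im.astype(int)-im0).mean())
g=im.max(2); r=g[90:195,240:345]<45
print('black',[(b[0]+[240,90],b[1]) for b in blobs(r,200)])
hsv=cv2.cvtColor(im,cv2.COLOR_BGR2HSV)
for b in blobs((hsv[...,0]>5)&(hsv[...,0]<25)&(hsv[...,1]>120)&(hsv[...,2]>150),1500): print('mat',b,ray(m,*b[0],.005))
gr=cv2.cvtColor(im,cv2.COLOR_BGR2GRAY)
c=cv2.HoughCircles(gr[215:290,205:375],cv2.HOUGH_GRADIENT,1,30,param1=100,param2=14,minRadius=8,maxRadius=26)
for u,v,rr in c[0]: print('key',u+205,v+215,rr,ray(m,u+205,v+215,.072).round(4))
for z in(.118,.154,.174): print(z,ray(m,293,142,z).round(4))
cv2.imwrite('pics/w2c.png',cv2.resize(im[85:295,195:415],None,fx=2.7,fy=2.7,interpolation=cv2.INTER_CUBIC))
E
```

```text
t 2.02 tcp [ 0.5369 -0.0244  0.3487] xax [-0.002  0.016 -1.   ] y-yaw -89.4 q [-0.26  0.29  1.49  0.02  1.37  1.3 ] F [1.5 2.1 0.4] gap 1.000
diff 12.861161024305556
black [(array([308.8, 157.7]), [33, 23, 72, 75, 3054])]
mat (array([555.6, 263.6]), [508, 220, 96, 88, 6591]) [ 0.443807   -0.32364725  0.005     ]
key 250.5 250.5 23.0 [0.4772 0.0509 0.072 ]
key 350.5 260.5 18.8 [ 0.4672 -0.0588  0.072 ]
key 301.5 255.5 14.4 [ 0.4722 -0.005   0.072 ]
0.118 [5.947e-01 3.000e-04 1.180e-01]
0.154 [ 0.5962 -0.0022  0.154 ]
0.174 [ 0.597  -0.0036  0.174 ]
```

View pics/w2c.png

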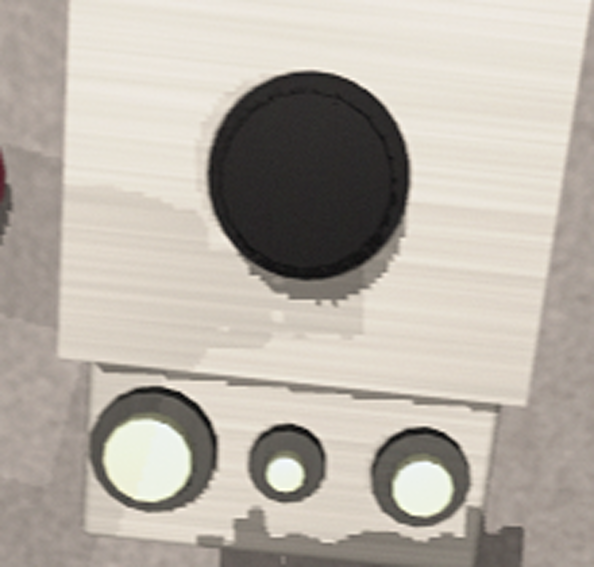

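```bash
python3 - <<'E'
from h import *
s,R=st(); m=camera_model('wrist'); mt=camera_model('top')
print('crown',ray(m,308.7,151.5,.174),'skirt',ray(m,309,150,.15))
K={}
for n,u,v in(('L',249.4,255),('S',300.9,260.6),('M',351.3,265.4)):
    print(n,[ray(m,u,v,z).round(4) for z in(.07,.08)])
d=ray(m,351.3,265.4,.075)-ray(m,249.4,255,.075); print('len',np.hypot(*d[:2]),'ang',np.degrees(np.arctan2(d[0],-d[1])))
i=cv2.imread('pics/top0.png'); cv2.imwrite('/tmp/a.png',i)
g=i.max(2); b=[(x[0]+[310,205],x[1]) for x in blobs(g[205:245,310:345]<60,40)]; print(b)
for x,_ in b: print(ray(mt,*x,.15))
to([.584,-.015,.30],-135)
E
```

```text
t 2.08 tcp [ 0.5351 -0.028   0.3484] xax [-0.005  0.012 -1.   ] y-yaw -89.3 q [-0.27  0.29  1.49  0.01  1.37  1.29] F [-0.4  0.3  0.4] gap 0.998
crown [ 0.58779966 -0.01990383  0.174     ] skirt [ 0.58741289 -0.01948201  0.15      ]
L [array([0.4687, 0.0477, 0.07  ]), array([0.4721, 0.0459, 0.08  ])]
S [array([ 0.463 , -0.0091,  0.07  ]), array([ 0.4665, -0.0095,  0.08  ])]
M [array([ 0.4582, -0.0649,  0.07  ]), array([ 0.4618, -0.0641,  0.08  ])]
len 0.11176769234882404 ang -5.331221215874853
[]
t 2.08 tcp [ 0.5351 -0.028   0.3484] xax [-0.005  0.012 -1.   ] y-yaw -89.3 q [-0.27  0.29  1.49  0.01  1.37  1.29] F [-0.4  0.3  0.4] gap 0.998
to [0.584, -0.015, 0.3] -135 [np.float64(0.81), np.float64(-0.2), np.float64(-0.82), np.float64(9.14)]
```

>>> {"method": "step_arm", "body": {"increments": [0.4,-0.2,-0.5,2,0,0.8,-0.2,-0.87,4,0,0.8,-0.2,-0.87,6,0,0.8,-0.2,-0.87,8,0,0.8,-0.2,-0.87,9.1,0]}}

```text
t: 2.7
tcp_pos: [0.5858, -0.0156, 0.2984]
tool_rot: [-0.649, 0.268, 0.658, 0.274]
force: [-0.1, -0.9, -0.4]
finger_gap: 1.002
```

>>> {"method": "step_arm", "body": {"increments": [0,0,0,0,0,0,0,0,0,0,0,0,0,0,0,0,0,0,0,0,0,0,0,0,0]}}

```text
t: 3.32
tcp_pos: [0.5859, -0.0155, 0.2985]
tool_rot: [-0.649, 0.268, 0.658, 0.274]
force: [-0.3, -0.4, 0.2]
finger_gap: 1.003
```

```bash
python3 - <<'E'
from h import *
to([.587,-.016,.21],-135); m=camera_model('wrist'); im=snapshot('wrist'); cv2.imwrite('pics/w3.png',im); np.save('w3.npy',m)
print(proj(m,[.587,-.016,.174]),proj(m,[.587,-.016,.154]))
g=im.max(2)<45
for b in blobs(g,500): print(b)
E
```

```text
t 3.33 tcp [ 0.5859 -0.0155  0.2985] xax [-0.009  0.013 -1.   ] y-yaw -135.0 q [-0.22  0.41  1.44  0.01  1.3   2.13] F [-0.3 -0.4  0.2] gap 1.003
to [0.587, -0.016, 0.21] -135 [np.float64(1.48), np.float64(-0.0), np.float64(-0.04), np.float64(-0.0)]
[316.36843929 231.72262902] [316.37355815 224.41766666]
(array([312.6, 219.6]), [271, 175, 83, 90, 5638])
(array([319.5, 428.8]), [0, 312, 640, 168, 50569])
```

View pics/w3.png

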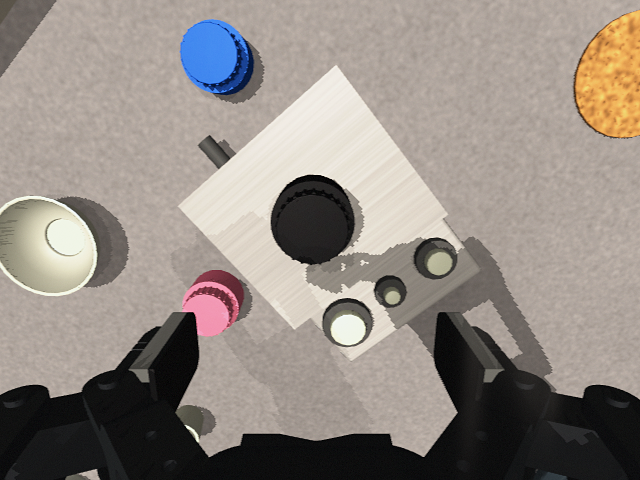

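```bash
python3 - <<'E'
from h import *
m=np.load('w3.npy',allow_pickle=True).item()
p=ray(m,312.5,227.5,.174);print(p)
im=cv2.imread('pics/w3.png'); mt=camera_model('top')
for n,u,v in(('L',349,329),('S',392,297.5),('M',439,263)):
    print(n,[ray(m,u,v,z).round(4) for z in(.068,.074,.08)])
hsv=cv2.cvtColor(im,cv2.COLOR_BGR2HSV)
b=proj(m,[.44,-.326,.005]);print(b)
to([p[0],p[1],.151],-135)
E
```

```text
[ 0.59098026 -0.01625152  0.174     ]
L [array([0.4686, 0.0549, 0.068 ]), array([0.4713, 0.0529, 0.074 ]), array([0.4741, 0.0509, 0.08  ])]
S [array([ 4.636e-01, -3.000e-04,  6.800e-02]), array([ 0.4665, -0.0014,  0.074 ]), array([ 0.4693, -0.0025,  0.08  ])]
M [array([ 0.4586, -0.0576,  0.068 ]), array([ 0.4615, -0.0578,  0.074 ]), array([ 0.4644, -0.058 ,  0.08  ])]
[639.62143432  74.93939521]
t 3.38 tcp [ 0.5859 -0.0155  0.2985] xax [-0.009  0.013 -1.   ] y-yaw -135.0 q [-0.22  0.41  1.44  0.01  1.3   2.13] F [-0.3  0.5  0.2] gap 1.001
to [np.float64(0.590980263093349), np.float64(-0.016251521533998996), 0.151] -135 [np.float64(2.46), np.float64(-0.05), np.float64(-0.11), np.float64(-0.01)]
```

>>> {"method": "step_arm", "body": {"increments": [0.7,-0.03,-0.09,0,0,1.4,-0.03,-0.09,0,0,2.0,-0.04,-0.09,0,0,2.3,-0.04,-0.09,0,0,2.46,-0.04,-0.09,0,0]}}

```text
t: 4.0
tcp_pos: [0.5897, -0.0157, 0.1498]
tool_rot: [-0.648, 0.268, 0.658, 0.273]
force: [0.1, 0.4, 0.6]
finger_gap: 0.998
```

>>> {"method": "step_arm", "body": {"increments": [0,0,0,0,0,0,0,0,0,0.5,0,0,0,0,1,0,0,0,0,1,0,0,0,0,1], "grip_force": 70}}

```text
t: 4.62
tcp_pos: [0.5909, -0.0157, 0.1515]
tool_rot: [-0.649, 0.268, 0.657, 0.274]
force: [-0.9, 0.7, 5.6]
finger_gap: 0.56
```

>>> {"method": "step_arm", "body": {"increments": [0,0,0,0,1,0,0,0,0,1,0,0,0,0,1,0,0,0,0,1,0,0,0,0,1]}}

```text
t: 5.25
tcp_pos: [0.5908, -0.0157, 0.1516]
tool_rot: [-0.649, 0.268, 0.657, 0.274]
force: [-0.5, -0.9, 1.9]
finger_gap: 0.556
```

```bash
python3 -c "
from h import *
st()"
```

```text
t 5.25 tcp [ 0.5908 -0.0157  0.1516] xax [-0.007  0.012 -1.   ] y-yaw -135.0 q [-0.22  0.59  1.59  0.01  0.98  2.13] F [-0.5 -0.9  1.9] gap 0.556
```

>>> {"method": "step_arm", "body": {"increments": [-0.008,0,0,-2,1,-0.017,0,0,-4,1,-0.025,0,0,-6,1,-0.033,0,0,-8,1,-0.042,0,0,-10,1]}}

```text
t: 5.88
tcp_pos: [0.5906, -0.0157, 0.1536]
tool_rot: [-0.704, -0.037, 0.709, -0.028]
force: [0.8, -0.3, -1.1]
finger_gap: 0.56
```

```bash
python3 -c "
from h import *
s,_=st();print(s['ft_torque'])
m=camera_model('wrist');im=snapshot('wrist');cv2.imwrite('pics/w4.png',im)"
```

```text
t 5.88 tcp [ 0.5906 -0.0157  0.1536] xax [-0.008  0.013 -1.   ] y-yaw -84.7 q [-0.22  0.58  1.59  0.01  0.98  1.25] F [ 0.8 -0.3 -1.1] gap 0.560
[-0.00677843 -0.0239352  -0.00101343]
```

>>> {"method": "step_arm", "body": {"increments": [-0.008,0,0,-2,1,-0.017,0,0,-4,1,-0.025,0,0,-6,1,-0.033,0,0,-8,1,-0.045,0,0,-10,1]}}

```text
t: 6.55
tcp_pos: [0.5906, -0.0156, 0.156]
tool_rot: [-0.625, -0.336, 0.626, -0.325]
force: [0.1, -0.4, -0.4]
finger_gap: 0.562
```

>>> {"method": "step_arm", "body": {"increments": [-0.008,0,0,-2,1,-0.017,0,0,-4,1,-0.025,0,0,-6,1,-0.033,0,0,-8,1,-0.045,0,0,-10,1]}}

```text
t: 7.18
tcp_pos: [0.5903, -0.0151, 0.1582]
tool_rot: [0.428, 0.57, -0.424, 0.559]
force: [-0.6, 1.3, -1.2]
finger_gap: 0.561
```

>>> {"method": "step_arm", "body": {"increments": [-0.008,0,0,-2,1,-0.017,0,0,-4,1,-0.025,0,0,-6,1,-0.033,0,0,-8,1,-0.045,0,0,-10,1]}}

```text
t: 7.8
tcp_pos: [0.5898, -0.0149, 0.1606]
tool_rot: [0.151, 0.696, -0.142, 0.687]
force: [-0.4, 0.1, -0.2]
finger_gap: 0.558
```

```bash
python3 -c "
from h import *
s,_=st();print(s['ft_torque'])
m=camera_model('wrist');im=snapshot('wrist');cv2.imwrite('pics/w5.png',im)"
```

```text
t 7.80 tcp [ 0.5898 -0.0149  0.1606] xax [-0.01   0.015 -1.   ] y-yaw 66.0 q [-0.22  0.57  1.58  0.01  1.   -1.38] F [-0.4  0.1 -0.2] gap 0.558
[ 0.00343972  0.07644293 -0.00406197]
```

>>> {"method": "step_arm", "body": {"increments": [-0.008,0,0,-2,1,-0.017,0,0,-4,1,-0.025,0,0,-6,1,-0.033,0,0,-8,1,-0.045,0,0,-10,1]}}

```text
t: 8.48
tcp_pos: [0.5894, -0.0153, 0.1631]
tool_rot: [-0.155, 0.691, 0.167, 0.686]
force: [-1.7, -1.5, 0.6]
finger_gap: 0.558
```

>>> {"method": "step_arm", "body": {"increments": [-0.01,0,0,-1,1,-0.02,0,0,-2,1,-0.04,0,0,-2.5,1,-0.08,0,0,-2.5,1,-0.15,0,0,-2.5,1]}}

```text
t: 9.1
tcp_pos: [0.5893, -0.0154, 0.1721]
tool_rot: [-0.228, 0.669, 0.24, 0.665]
force: [0.7, 0.4, -1.2]
finger_gap: 0.562
```

```bash
python3 -c "
from h import *
s,_=st();print(s['ft_torque'])
m=camera_model('wrist');im=snapshot('wrist');cv2.imwrite('pics/w6.png',im)"
```

```text
t 9.10 tcp [ 0.5893 -0.0154  0.1721] xax [-0.012  0.014 -1.   ] y-yaw 128.7 q [-0.22  0.56  1.57  0.01  1.03 -2.47] F [ 0.7  0.4 -1.2] gap 0.562
[ 0.01991087 -0.04229226 -0.03236368]
```

View pics/w6.png

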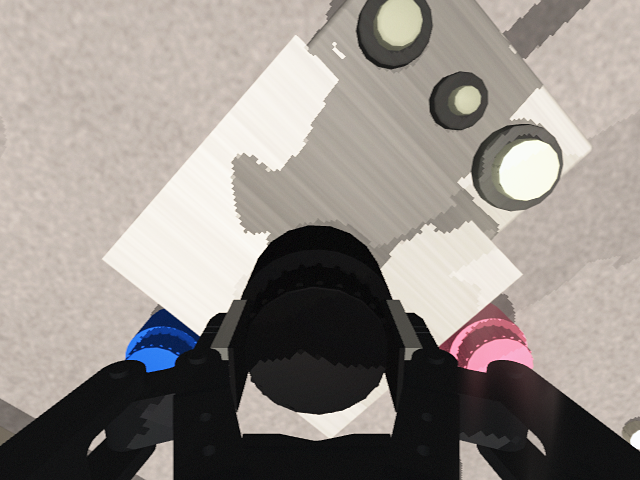

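>>> {"method": "step_arm", "body": {"increments": [-0.2,0,0,0,1,-0.5,0,0,0,1,-0.9,0,0,0,1,-1.3,0,0,0,1,-1.5,0,0,0,1]}}

```text
t: 9.78
tcp_pos: [0.5915, -0.0169, 0.265]
tool_rot: [-0.229, 0.668, 0.239, 0.666]
force: [-0.5, -0.2, -1.1]
finger_gap: 0.56
```

>>> {"method": "step_arm", "body": {"increments": [0,0,0,2,1,0,0,0,4,1,0,0,0,6,1,0,0,0,7.7,1,0,0,0,7.7,1]}}

```text
t: 10.4
tcp_pos: [0.5913, -0.0168, 0.2649]
tool_rot: [0.003, 0.71, 0.006, 0.704]
force: [-0.2, 0.9, -0.3]
finger_gap: 0.562
```

>>> {"method": "step_arm", "body": {"increments": [0,-0.5,-0.25,0,1,0,-1.1,-0.5,0,1,0,-1.7,-0.8,0,1,0,-2.3,-1.1,0,1,0,-2.6,-1.23,0,1]}}

```text
t: 11.02
tcp_pos: [0.5174, -0.1746, 0.2634]
tool_rot: [0.003, 0.71, 0.006, 0.704]
force: [0.9, -0.2, -0.5]
finger_gap: 0.562
```

```bash
python3 -c "
from h import *
to([.442,-.325,.24],90)
m=camera_model('wrist');im=snapshot('wrist');cv2.imwrite('pics/w7.png',im)
hsv=cv2.cvtColor(im,cv2.COLOR_BGR2HSV)
for b in blobs((hsv[...,0]>5)&(hsv[...,0]<25)&(hsv[...,1]>120)&(hsv[...,2]>150),1500): print('mat',b,ray(m,*b[0],.005))
"
```

```text
t 11.03 tcp [ 0.5174 -0.1746  0.2634] xax [-0.008  0.013 -1.   ] y-yaw 90.3 q [-0.53  0.39  1.59  0.01  1.18 -2.11] F [ 0.9 -0.2 -0.5] gap 0.562
to [0.442, -0.325, 0.24] 90 [np.float64(0.37), np.float64(-2.51), np.float64(-1.27), np.float64(0.05)]
mat (array([155.9, 119.4]), [93, 54, 126, 131, 12192]) [ 0.43887019 -0.32360835  0.005     ]
mat (array([ 43.7, 316.6]), [0, 207, 86, 174, 2333]) [ 0.64362175 -0.46636177  0.005     ]
```

>>> {"method": "step_arm", "body": {"increments": [0,-0.6,-0.3,0,1,0,-1.2,-0.6,0,1,0,-1.9,-0.9,0,1,0.2,-2.4,-1.2,0,1,0.4,-2.5,-1.29,0,1]}}

```text
t: 11.7
tcp_pos: [0.4402, -0.3273, 0.238]
tool_rot: [0.003, 0.71, 0.005, 0.705]
force: [0.5, 0.8, -1.2]
finger_gap: 0.561
```

>>> {"method": "step_arm", "body": {"increments": [0.5,0,0,0,1,1.1,0,0,0,1,1.7,0,0,0,1,2.3,0,0,0,1,2.7,0,0,0,1]}}

```text
t: 12.32
tcp_pos: [0.4394, -0.3232, 0.0741]
tool_rot: [0.003, 0.71, 0.006, 0.704]
force: [1.1, 0.2, -0.1]
finger_gap: 0.558
```

```bash
python3 -c "
from h import *
to([.44,-.3245,.0395],90)
m=camera_model('wrist');im=snapshot('wrist');cv2.imwrite('pics/w8.png',im)
"
```

```text
t 12.32 tcp [ 0.4394 -0.3232  0.0741] xax [-0.008  0.014 -1.   ] y-yaw 90.2 q [-0.84  0.66  1.75  0.    0.75 -2.42] F [ 1.1  0.2 -0.1] gap 0.558
to [0.44, -0.3245, 0.0395] 90 [np.float64(0.58), np.float64(-0.03), np.float64(0.01), np.float64(0.05)]
```

View pics/w8.png

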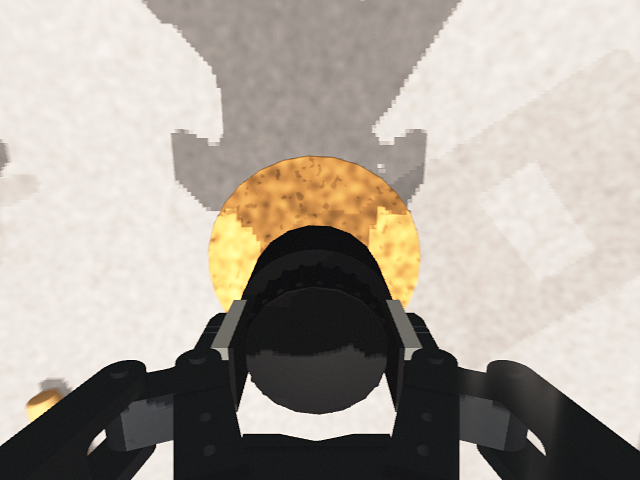

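>>> {"method": "step_arm", "body": {"increments": [0.2,-0.02,0,0,1,0.4,-0.02,0,0,1,0.5,-0.02,0,0,1,0.55,-0.02,0,0,1,0.58,-0.02,0,0,1]}}

```text
t: 13.0
tcp_pos: [0.4377, -0.3227, 0.039]
tool_rot: [0.005, 0.711, 0.007, 0.703]
force: [-5.4, 3.9, 22.2]
finger_gap: 0.557
```

>>> {"method": "step_arm", "body": {"increments": [0.01,0,0,0,1,0.02,0,0,0,1,0.02,0,0,0,1,0.02,0,0,0,1,0.02,0,0,0,1]}}

```text
t: 13.62
tcp_pos: [0.4379, -0.3233, 0.0391]
tool_rot: [0.004, 0.711, 0.007, 0.703]
force: [-1.9, 1.3, 9.2]
finger_gap: 0.557
```

>>> {"method": "step_arm", "body": {"increments": [0,0,0,0,0.3,0,0,0,0,0,0,0,0,0,0,-0.3,0,0,0,0,-1.2,0,0,0,0]}}

```text
t: 14.25
tcp_pos: [0.4371, -0.3228, 0.1092]
tool_rot: [0.006, 0.712, 0.009, 0.702]
force: [-0.2, -0.3, 1.0]
finger_gap: 0.999
```

>>> {"method": "step_arm", "body": {"increments": [-0.9,0,0,0,0,-1.8,0,0,0,0,-2.6,0,0,0,0,-2.9,0,0,0,0,-2.9,0,0,0,0]}}

```text
t: 14.88
tcp_pos: [0.4403, -0.327, 0.2845]
tool_rot: [0.005, 0.712, 0.008, 0.703]
force: [0.5, 0.4, -0.8]
finger_gap: 1.001
```

```bash
python3 -c "
from h import *
to([.45,.31,.28],90)
m=camera_model('wrist');im=snapshot('wrist');cv2.imwrite('pics/w9.png',im)
"
```

```text
t 14.88 tcp [ 0.4403 -0.327   0.2845] xax [-0.013  0.018 -1.   ] y-yaw 90.2 q [-0.84  0.37  1.55  0.    1.25 -2.42] F [ 0.5  0.4 -0.8] gap 1.001
to [0.45, 0.31, 0.28] 90 [np.float64(0.27), np.float64(10.61), np.float64(0.21), np.float64(0.04)]
```

View pics/w9.png

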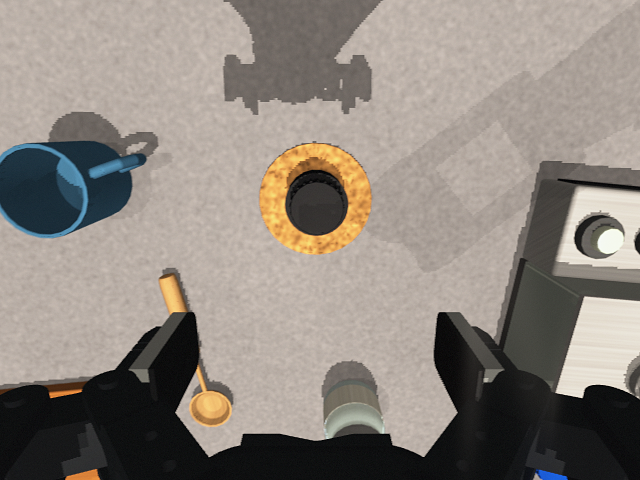

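>>> {"method": "step_arm", "body": {"increments": [0,0.7,0.1,0,0,0,1.5,0.2,0,0,0,2.4,0.4,0,0,0,3.3,0.5,0,0,0,4.2,0.6,0,0]}}

```text
t: 15.55
tcp_pos: [0.4736, -0.0722, 0.2858]
tool_rot: [0.007, 0.714, 0.009, 0.7]
force: [0.9, -0.2, 0.1]
finger_gap: 0.999
```

>>> {"method": "step_arm", "body": {"increments": [0,0.9,0,0,0,0,1.8,0,0,0,0,2.7,0,0,0,0,3.6,0,0,0,0,4.2,0,0,0]}}

```text
t: 16.18
tcp_pos: [0.4713, 0.1819, 0.2895]
tool_rot: [0.006, 0.715, 0.01, 0.699]
force: [0.1, -0.2, 0.6]
finger_gap: 1.001
```

>>> {"method": "step_arm", "body": {"increments": [0,0.7,0,0,0,0,1.4,0,0,0,0,2,0,0,0,0,2.2,0,0,0,0,2.2,0,0,0]}}

```text
t: 16.8
tcp_pos: [0.4699, 0.3137, 0.2909]
tool_rot: [0.005, 0.716, 0.01, 0.698]
force: [0.5, -0.4, -0.5]
finger_gap: 0.998
```

```bash
python3 -c "
from h import *
to([.47,.31,.28],90)
m=camera_model('wrist');im=snapshot('wrist');cv2.imwrite('pics/w10.png',im);np.save('w10.npy',m)
hsv=cv2.cvtColor(im,cv2.COLOR_BGR2HSV)
for b in blobs((im.min(2)>205)&(hsv[...,1]<40),60): print(b,ray(m,*b[0],.012).round(4))
"
```

```text
t 16.80 tcp [0.4699 0.3137 0.2909] xax [-0.026  0.021 -0.999] y-yaw 90.3 q [ 0.38  0.39  1.51  0.03  1.27 -1.21] F [ 0.5 -0.4 -0.5] gap 0.998
to [0.47, 0.31, 0.28] 90 [np.float64(0.18), np.float64(-0.07), np.float64(0.01), np.float64(0.07)]
(array([273.2, 131.3]), [262, 120, 23, 24, 425]) [0.397  0.2755 0.012 ]
(array([350.5, 133.2]), [340, 122, 22, 23, 407]) [0.3984 0.3537 0.012 ]
(array([ 28.2, 181.3]), [0, 170, 57, 27, 880]) [0.4479 0.0224 0.012 ]
(array([ 14.6, 221.4]), [0, 203, 33, 37, 1022]) [0.49   0.0007 0.012 ]
(array([313., 225.]), [291, 208, 46, 45, 840]) [0.4936 0.316  0.012 ]
(array([346.8, 282.8]), [337, 274, 21, 19, 314]) [0.5597 0.354  0.012 ]
(array([ 16.7, 311.9]), [0, 281, 36, 62, 1900]) [ 0.5936 -0.0162  0.012 ]
(array([271. , 309.8]), [261, 301, 21, 19, 304]) [0.5921 0.2686 0.012 ]
(array([625. , 336.5]), [608, 319, 32, 35, 915]) [0.6276 0.6841 0.012 ]
(array([566.8, 343.7]), [532, 330, 64, 32, 573]) [0.6367 0.6162 0.012 ]
(array([ 19.6, 353.8]), [0, 345, 38, 20, 486]) [ 0.646  -0.0226  0.012 ]
(array([ 20.3, 372.9]), [0, 363, 40, 22, 525]) [ 0.6709 -0.0263  0.012 ]
(array([  9.4, 385.9]), [0, 382, 32, 12, 164]) [ 0.6882 -0.0422  0.012 ]
(array([231.7, 423.8]), [188, 407, 86, 42, 1469]) [0.7436 0.2167 0.012 ]
```

View pics/w10.png

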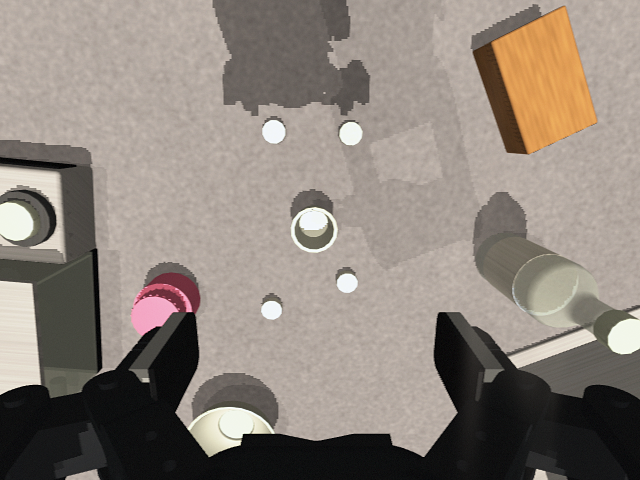

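```bash
python3 -c "
from h import *
to([.592,.2686,.06],90);to([.592,.2686,.002],90)
"
```

```text
t 16.85 tcp [0.4701 0.313  0.2912] xax [-0.025  0.021 -0.999] y-yaw 90.3 q [ 0.37  0.38  1.51  0.03  1.27 -1.21] F [ 0.5 -1.2  0.3] gap 1.003
to [0.592, 0.2686, 0.06] 90 [np.float64(3.78), np.float64(-0.83), np.float64(2.12), np.float64(0.06)]
t 16.85 tcp [0.4701 0.313  0.2912] xax [-0.025  0.021 -0.999] y-yaw 90.3 q [ 0.37  0.38  1.51  0.03  1.27 -1.21] F [ 0.5 -1.2  0.3] gap 1.003
to [0.592, 0.2686, 0.002] 90 [np.float64(4.75), np.float64(-0.85), np.float64(2.15), np.float64(0.06)]
```

>>> {"method": "step_arm", "body": {"increments": [0.5,-0.3,0.8,0,0.2,1.2,-0.6,1.6,0,0.45,2.1,-0.83,2.12,0,0.45,3.0,-0.83,2.12,0,0.45,3.7,-0.83,2.12,0,0.45]}}

```text
t: 17.48
tcp_pos: [0.5913, 0.2656, 0.062]
tool_rot: [0.006, 0.717, 0.008, 0.697]
force: [-0.7, -0.0, -0.1]
finger_gap: 0.554
```

>>> {"method": "step_arm", "body": {"increments": [0,0,0,0,0.45,0,0,0,0,0.45,0,0,0,0,0.45,0,0,0,0,0.45,0,0,0,0,0.45]}}

```text
t: 18.1
tcp_pos: [0.5918, 0.2659, 0.0633]
tool_rot: [0.006, 0.716, 0.008, 0.698]
force: [-0.3, 0.0, -1.1]
finger_gap: 0.551
```

```bash
python3 -c "
from h import *
to([.592,.2686,.002],90)
m=camera_model('wrist');im=snapshot('wrist');cv2.imwrite('pics/w11.png',im);print(proj(m,[.592,.2686,.012]))
"
```

```text
t 18.10 tcp [0.5918 0.2659 0.0633] xax [-0.027  0.02  -0.999] y-yaw 90.1 q [ 0.24  0.77  1.48  0.03  0.91 -1.35] F [-0.3  0.  -1.1] gap 0.551
to [0.592, 0.2686, 0.002] 90 [np.float64(1.02), np.float64(0.03), np.float64(0.03), np.float64(0.02)]
[319.4741214  274.16814617]
```

View pics/w11.png

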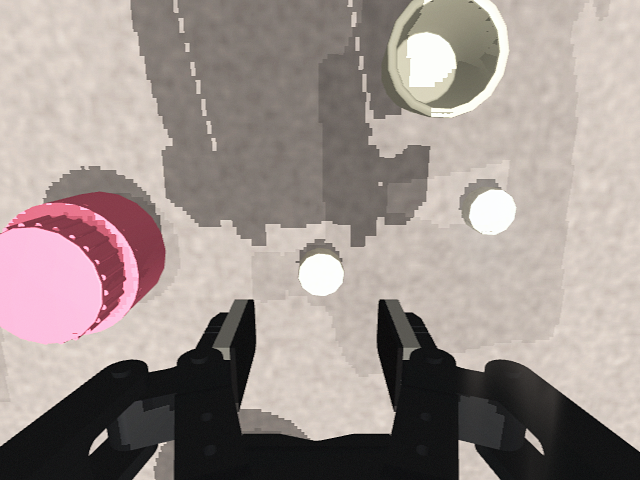

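>>> {"method": "step_arm", "body": {"increments": [0.4,0.03,0.03,0,0.45,0.75,0.03,0.03,0,0.45,0.92,0.03,0.03,0,0.45,1.0,0.03,0.03,0,0.45,1.02,0.03,0.03,0,0.45], "grip_force": 40}}

```text
t: 18.77
tcp_pos: [0.5917, 0.2689, 0.0016]
tool_rot: [0.006, 0.717, 0.008, 0.697]
force: [-0.1, -0.2, -0.7]
finger_gap: 0.551
```

>>> {"method": "step_arm", "body": {"increments": [0,0,0,0,0.7,0,0,0,0,1,0,0,0,0,1,0,0,0,0,1,0,0,0,0,1]}}

```text
t: 19.4
tcp_pos: [0.5924, 0.269, 0.0024]
tool_rot: [0.006, 0.716, 0.008, 0.698]
force: [-0.5, -0.0, 4.4]
finger_gap: 0.257
```

>>> {"method": "step_arm", "body": {"increments": [-0.4,0,0,0,1,-1.1,0,0,0,1,-1.9,0,0,0,1,-2.7,0,0,0,1,-3.1,0,0,0,1]}}

```text
t: 20.02
tcp_pos: [0.5981, 0.2655, 0.1909]
tool_rot: [0.007, 0.715, 0.008, 0.699]
force: [-0.1, 0.8, -1.0]
finger_gap: 0.251
```

```bash
python3 -c "
from h import *
to([.589,-.0158,.19],90);to([.589,-.0158,.16],90)
m=camera_model('wrist');im=snapshot('wrist');cv2.imwrite('pics/w12.png',im)
"
```

```text
t 20.02 tcp [0.5981 0.2655 0.1909] xax [-0.023  0.021 -1.   ] y-yaw 90.1 q [ 0.24  0.62  1.38  0.03  1.16 -1.35] F [-0.1  0.8 -1. ] gap 0.251
to [0.589, -0.0158, 0.19] 90 [np.float64(-0.08), np.float64(-4.69), np.float64(-0.16), np.float64(0.03)]
t 20.02 tcp [0.5981 0.2655 0.1909] xax [-0.023  0.021 -1.   ] y-yaw 90.1 q [ 0.24  0.62  1.38  0.03  1.16 -1.35] F [-0.1  0.8 -1. ] gap 0.251
to [0.589, -0.0158, 0.16] 90 [np.float64(0.42), np.float64(-4.7), np.float64(-0.15), np.float64(0.03)]
```

View pics/w12.png

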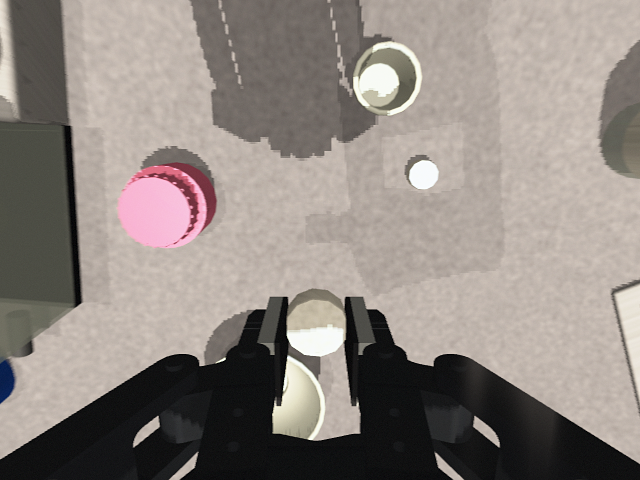

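>>> {"method": "step_arm", "body": {"increments": [-0.1,-0.8,-0.1,0,1,-0.2,-1.8,-0.15,0,1,-0.2,-2.8,-0.15,0,1,-0.2,-3.8,-0.15,0,1,-0.2,-4.6,-0.15,0,1]}}

```text
t: 20.7
tcp_pos: [0.5903, -0.0125, 0.1981]
tool_rot: [0.007, 0.714, 0.008, 0.7]
force: [0.8, -0.4, -0.1]
finger_gap: 0.254
```

>>> {"method": "step_arm", "body": {"increments": [0,0,0,0,1,0,0,0,0,1,0,0,0,0,1,0,0,0,0,1,0,0,0,0,1]}}

```text
t: 21.32
tcp_pos: [0.5904, -0.0115, 0.1982]
tool_rot: [0.007, 0.714, 0.009, 0.7]
force: [0.2, 0.4, -0.9]
finger_gap: 0.257
```

```bash
python3 -c "
from h import *
to([.589,-.0158,.16],90)
m=camera_model('wrist');im=snapshot('wrist');cv2.imwrite('pics/w13.png',im);np.save('w13.npy',m);print(proj(m,[.589,-.0158,.15]))
"
```

```text
t 21.32 tcp [ 0.5904 -0.0115  0.1982] xax [-0.021  0.022 -1.   ] y-yaw 90.2 q [-0.22  0.53  1.54  0.02  1.1  -1.8 ] F [ 0.2  0.4 -0.9] gap 0.257
to [0.589, -0.0158, 0.16] 90 [np.float64(0.64), np.float64(-0.09), np.float64(-0.01), np.float64(0.03)]
[305.57625214 272.78333472]
```

View pics/w13.png

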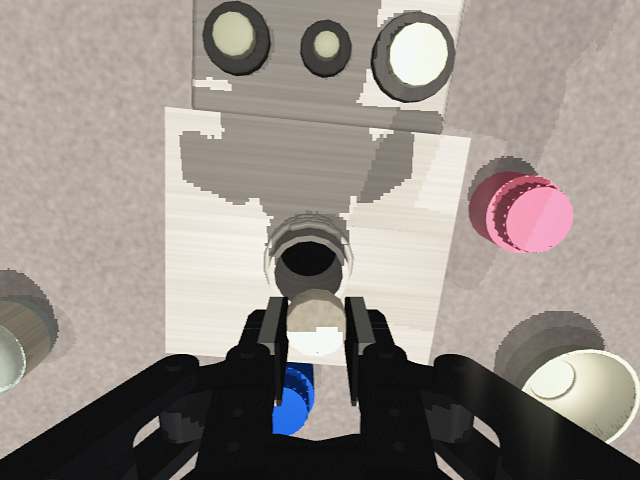

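>>> {"method": "step_arm", "body": {"increments": [0.3,-0.04,-0.01,0,1,0.55,-0.05,-0.01,0,1,0.68,-0.05,-0.01,0,1,0.7,-0.05,-0.01,0,1,0.7,-0.05,-0.01,0,1]}}

```text
t: 22.0
tcp_pos: [0.5892, -0.0138, 0.1564]
tool_rot: [0.007, 0.714, 0.009, 0.7]
force: [0.4, -0.1, -0.3]
finger_gap: 0.256
```

>>> {"method": "step_arm", "body": {"increments": [0,0,0,0,1,0,0,0,0,0.45,0,0,0,0,0.45,-0.4,0,0,0,0.45,-0.9,0,0,0,0.45]}}

```text
t: 22.62
tcp_pos: [0.5897, -0.015, 0.2103]
tool_rot: [0.007, 0.715, 0.009, 0.699]
force: [0.3, -0.5, 0.9]
finger_gap: 0.552
```

```bash
python3 -c "
from h import *
to([.5597,.354,.2],90)
m=camera_model('wrist');im=snapshot('wrist');
t=snapshot('side');v=np.hstack([im[:,100:540],cv2.resize(t[190:310,250:350],(400,480))]);cv2.imwrite('pics/w14.png',cv2.resize(v,(798,456)))
"
```

```text
t 22.62 tcp [ 0.5897 -0.015   0.2103] xax [-0.022  0.023 -1.   ] y-yaw 90.1 q [-0.22  0.51  1.53  0.02  1.13 -1.81] F [ 0.3 -0.5  0.9] gap 0.552
to [0.5597, 0.354, 0.2] 90 [np.float64(0.32), np.float64(6.14), np.float64(-0.48), np.float64(0.03)]
```

View pics/w14.png

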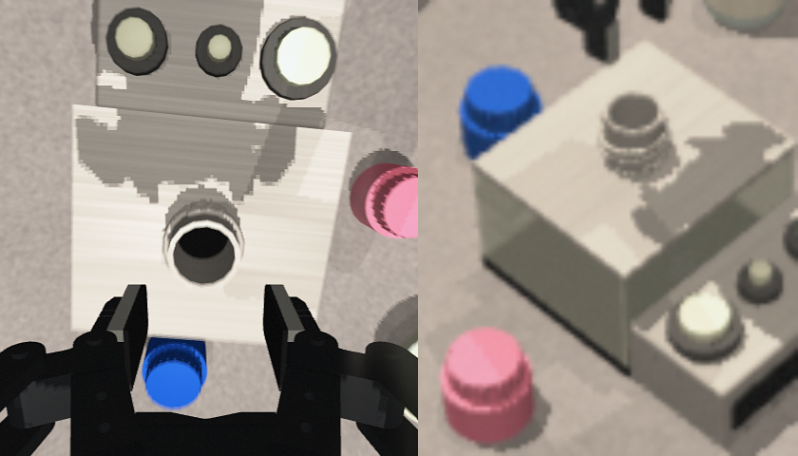

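>>> {"method": "step_arm", "body": {"increments": [-0.1,0.8,-0.1,0,0.45,-0.2,1.7,-0.2,0,0.45,-0.2,2.6,-0.3,0,0.45,-0.2,3.5,-0.4,0,0.45,-0.2,4.4,-0.5,0,0.45]}}

```text
t: 23.35
tcp_pos: [0.5614, 0.2496, 0.2307]
tool_rot: [0.006, 0.712, 0.008, 0.702]
force: [1.2, -0.0, -0.1]
finger_gap: 0.551
```

>>> {"method": "step_arm", "body": {"increments": [0.3,0.8,0,0,0.45,0.6,1.4,0,0,0.45,0.9,1.7,0,0,0.45,1.1,1.74,0,0,0.45,1.1,1.74,0,0,0.45]}}

```text
t: 23.98
tcp_pos: [0.5596, 0.3538, 0.1652]
tool_rot: [0.006, 0.713, 0.007, 0.701]
force: [-0.0, -0.2, -0.0]
finger_gap: 0.551
```

```bash
cat >> h.py <<'E'
def tabs(tag):
    m=camera_model('wrist');im=snapshot('wrist');cv2.imwrite(f'pics/{tag}.png',im)
    hsv=cv2.cvtColor(im,cv2.COLOR_BGR2HSV)
    for c,b in blobs((im.min(2)>195)&(hsv[...,1]<45),150):
        if b[2]<70 and b[3]<70 and b[0]>0: print('blob',c,b[2:],ray(m,*c,.012).round(4))
E
python3 -c "
from h import *
to([.5597,.354,.06],90);to([.5597,.354,.002],90);tabs('w15')
"
```

```text
t 23.98 tcp [0.5596 0.3538 0.1652] xax [-0.017  0.018 -1.   ] y-yaw 90.1 q [ 0.38  0.65  1.39  0.03  1.11 -1.2 ] F [-0.  -0.2 -0. ] gap 0.551
to [0.5597, 0.354, 0.06] 90 [np.float64(1.75), np.float64(-0.03), np.float64(0.03), np.float64(0.02)]
t 23.98 tcp [0.5596 0.3538 0.1652] xax [-0.017  0.018 -1.   ] y-yaw 90.1 q [ 0.38  0.65  1.39  0.03  1.11 -1.2 ] F [-0.  -0.2 -0. ] gap 0.551
to [0.5597, 0.354, 0.002] 90 [np.float64(2.72), np.float64(-0.05), np.float64(0.05), np.float64(0.02)]
blob [313.6 228.1] [30, 29, 708] [0.5599 0.3545 0.012 ]
blob [165.7 447.2] [18, 14, 183] [0.758  0.2238 0.012 ]
blob [158.4 465.1] [34, 20, 488] [0.7772 0.2154 0.012 ]
```

>>> {"method": "step_arm", "body": {"increments": [0.8,-0.03,0.03,0,0.45,1.7,-0.04,0.04,0,0.45,2.4,-0.05,0.05,0,0.45,2.66,-0.05,0.05,0,0.45,2.71,-0.05,0.05,0,0.45]}}

```text
t: 24.65
tcp_pos: [0.5617, 0.3533, 0.0039]
tool_rot: [0.007, 0.712, 0.007, 0.702]
force: [0.3, 0.7, 0.0]
finger_gap: 0.551
```

>>> {"method": "step_arm", "body": {"increments": [0,0,0,0,0.6,0,0,0,0,1,0,0,0,0,1,0,0,0,0,1,0,0,0,0,1]}}

```text
t: 25.28
tcp_pos: [0.5634, 0.3538, 0.0063]
tool_rot: [0.007, 0.711, 0.007, 0.703]
force: [0.1, 0.3, 5.8]
finger_gap: 0.246
```

>>> {"method": "step_arm", "body": {"increments": [-0.4,0,0,0,1,-1.1,0,0,0,1,-1.9,0,0,0,1,-2.7,0,0,0,1,-3.3,0,0,0,1]}}

```text
t: 25.9
tcp_pos: [0.5658, 0.3501, 0.2074]
tool_rot: [0.007, 0.71, 0.008, 0.705]
force: [0.1, 0.3, -0.2]
finger_gap: 0.248
```

>>> {"method": "step_arm", "body": {"increments": [0,-0.8,0.1,0,1,0,-1.7,0.15,0,1,0,-2.6,0.25,0,1,0,-3.5,0.35,0,1,0,-4.4,0.4,0,1]}}

```text
t: 26.52
tcp_pos: [0.5902, 0.0846, 0.2022]
tool_rot: [0.007, 0.709, 0.008, 0.705]
force: [0.6, -0.2, 0.2]
finger_gap: 0.247
```

```bash
python3 -c "
from h import *
to([.5892,-.0143,.2],90);to([.5892,-.0143,.1555],90)
"
```

```text
t 26.52 tcp [0.5902 0.0846 0.2022] xax [-0.005  0.022 -1.   ] y-yaw 90.1 q [-0.06  0.52  1.54  0.02  1.09 -1.64] F [ 0.6 -0.2  0.2] gap 0.247
to [0.5892, -0.0143, 0.2] 90 [np.float64(0.0), np.float64(-1.65), np.float64(-0.02), np.float64(0.01)]
t 26.52 tcp [0.5902 0.0846 0.2022] xax [-0.005  0.022 -1.   ] y-yaw 90.1 q [-0.06  0.52  1.54  0.02  1.09 -1.64] F [ 0.6 -0.2  0.2] gap 0.247
to [0.5892, -0.0143, 0.1555] 90 [np.float64(0.74), np.float64(-1.67), np.float64(-0.01), np.float64(0.01)]
```

>>> {"method": "step_arm", "body": {"increments": [0,-0.7,0.03,0,1,0,-1.3,0.03,0,1,0,-1.65,0.04,0,1,0,-1.66,0.04,0,1,0.1,-1.66,0.04,0,1]}}

```text
t: 27.15
tcp_pos: [0.5929, -0.0137, 0.1944]
tool_rot: [0.007, 0.709, 0.009, 0.706]
force: [0.2, 0.2, -0.3]
finger_gap: 0.249
```

```bash
python3 -c "
from h import *
to([.5925,-.0143,.160],90);tabs('w16')
"
```

```text
t 27.15 tcp [ 0.5929 -0.0137  0.1944] xax [-0.004  0.022 -1.   ] y-yaw 90.1 q [-0.22  0.53  1.55  0.02  1.07 -1.81] F [ 0.2  0.2 -0.3] gap 0.249
to [0.5925, -0.0143, 0.16] 90 [np.float64(0.57), np.float64(-0.02), np.float64(-0.0), np.float64(0.02)]
blob [386.8   7.8] [33, 31, 246] [0.4392 0.041  0.012 ]
blob [454.9   7.9] [36, 28, 375] [0.439  0.0904 0.012 ]
blob [424.6  43.2] [59, 65, 2949] [0.4623 0.0701 0.012 ]
blob [212.8  73.9] [35, 18, 384] [ 0.4838 -0.0869  0.012 ]
blob [316.5 337.4] [56, 52, 2326] [ 0.7038 -0.0094  0.012 ]
blob [623.9 424.9] [38, 41, 192] [0.8034 0.2939 0.012 ]
```

```bash
python3 -c "
from h import *
m=camera_model('wrist')
for z in(.196,.2,.204):print(ray(m,316.5,337.4,z))
"
```

```text
[ 0.59929197 -0.0131495   0.196     ]
[ 0.59706687 -0.01324322  0.2       ]
[ 0.59484177 -0.01333694  0.204     ]
```

>>> {"method": "step_arm", "body": {"increments": [0.3,-0.02,-0.03,0,1,0.5,-0.02,-0.035,0,1,0.57,-0.02,-0.035,0,1,0.6,-0.02,-0.035,0,1,0.6,-0.02,-0.035,0,1]}}

```text
t: 27.82
tcp_pos: [0.5901, -0.0136, 0.1574]
tool_rot: [0.007, 0.709, 0.009, 0.705]
force: [0.8, 0.4, -0.4]
finger_gap: 0.244
```

>>> {"method": "step_arm", "body": {"increments": [0,0,0,0,1,0,0,0,0,0.45,0,0,0,0,0.45,-0.4,0,0,0,0.45,-0.9,0,0,0,0.45]}}

```text
t: 28.45
tcp_pos: [0.5898, -0.0148, 0.2113]
tool_rot: [0.007, 0.71, 0.009, 0.704]
force: [0.2, -0.8, -0.3]
finger_gap: 0.551
```

```bash
python3 -c "
from h import *
to([.3975,.3537,.22],90);tabs('w17')
im=cv2.imread('pics/w17.png');t=snapshot('side');v=np.hstack([im[:,100:540],cv2.resize(t[190:310,250:350],(400,480))]);cv2.imwrite('pics/w17b.png',cv2.resize(v,(798,456)))
"
```

```text
t 28.45 tcp [ 0.5898 -0.0148  0.2113] xax [-0.008  0.023 -1.   ] y-yaw 90.1 q [-0.22  0.51  1.54  0.02  1.11 -1.81] F [ 0.2 -0.8 -0.3] gap 0.551
to [0.3975, 0.3537, 0.22] 90 [np.float64(0.02), np.float64(6.15), np.float64(-3.19), np.float64(0.03)]
blob [419.   54.9] [55, 60, 2554] [0.4634 0.07   0.012 ]
blob [216.8  77.2] [30, 27, 606] [ 0.4803 -0.0887  0.012 ]
blob [425.9 102.2] [54, 29, 536] [0.4984 0.0782 0.012 ]
blob [201.8 116.2] [50, 23, 585] [ 0.5095 -0.1026  0.012 ]
```

View pics/w17b.png

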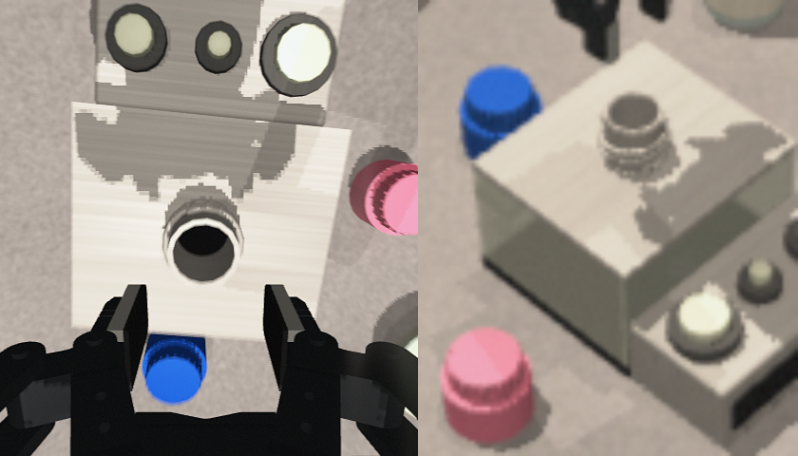

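>>> {"method": "step_arm", "body": {"increments": [-0.1,0.6,-0.3,0,0.45,-0.2,1.4,-0.7,0,0.45,-0.2,2.2,-1.15,0,0.45,-0.2,3.0,-1.55,0,0.45,-0.2,3.8,-1.95,0,0.45]}}

```text
t: 29.18
tcp_pos: [0.4739, 0.2133, 0.2308]
tool_rot: [0.007, 0.707, 0.008, 0.707]
force: [0.2, 0.0, 1.0]
finger_gap: 0.554
```

>>> {"method": "step_arm", "body": {"increments": [0,0.8,-0.4,0,0.45,0.2,1.6,-0.8,0,0.45,0.6,2.2,-1.15,0,0.45,0.9,2.4,-1.25,0,0.45,0.9,2.4,-1.25,0,0.45]}}

```text
t: 29.8
tcp_pos: [0.3966, 0.3583, 0.1779]
tool_rot: [0.005, 0.708, 0.008, 0.706]
force: [0.4, -0.6, 0.0]
finger_gap: 0.546
```

```bash
python3 -c "
from h import *
to([.398,.3537,.002],90);tabs('w18')
"
```

```text
t 29.80 tcp [0.3966 0.3583 0.1779] xax [-0.003  0.019 -1.   ] y-yaw 90.3 q [ 0.52  0.48  1.72  0.02  0.94 -1.07] F [ 0.4 -0.6  0. ] gap 0.546
to [0.398, 0.3537, 0.002] 90 [np.float64(2.93), np.float64(-0.13), np.float64(0.03), np.float64(0.05)]
blob [207.1 222.1] [31, 29, 694] [0.3973 0.2759 0.012 ]
blob [349.7 228.8] [30, 29, 656] [0.4027 0.3877 0.012 ]
blob [271.1 345.5] [40, 54, 606] [0.506  0.3228 0.012 ]
blob [633.8 440.8] [16, 16, 151] [0.6097 0.6627 0.012 ]
```

```bash
python3 -c "
from h import *
to([.4027,.3877,.06],90);to([.4027,.3877,.002],90);tabs('w19')
"
```

```text
t 29.85 tcp [0.3979 0.358  0.1789] xax [-0.001  0.02  -1.   ] y-yaw 90.2 q [ 0.51  0.47  1.72  0.02  0.94 -1.07] F [ 0.7 -0.1 -0.1] gap 0.551
to [0.4027, 0.3877, 0.06] 90 [np.float64(1.99), np.float64(0.46), np.float64(0.08), np.float64(0.04)]
t 29.85 tcp [0.3979 0.358  0.1789] xax [-0.001  0.02  -1.   ] y-yaw 90.2 q [ 0.51  0.47  1.72  0.02  0.94 -1.07] F [ 0.7 -0.1 -0.1] gap 0.551
to [0.4027, 0.3877, 0.002] 90 [np.float64(2.96), np.float64(0.44), np.float64(0.08), np.float64(0.04)]
blob [207.4 219.8] [30, 29, 690] [0.3972 0.276  0.012 ]
blob [349.9 226.4] [29, 28, 653] [0.4027 0.3879 0.012 ]
blob [271.5 342.4] [41, 53, 589] [0.5053 0.3229 0.012 ]
blob [632.6 438.4] [19, 18, 198] [0.6105 0.6623 0.012 ]
```

Stable now. Descend in two calls to land accurately.

>>> {"method": "step_arm", "body": {"increments": [0.3,0.3,0.08,0,0.45,0.9,0.45,0.08,0,0.45,1.6,0.46,0.08,0,0.45,2.0,0.46,0.08,0,0.45,2.0,0.46,0.08,0,0.45]}}

```text
t: 30.52
tcp_pos: [0.4038, 0.3866, 0.0593]
tool_rot: [0.007, 0.708, 0.007, 0.706]
force: [-0.4, 0.3, -0.4]
finger_gap: 0.553
```

```bash
python3 -c "
from h import *
to([.4027,.3877,.002],90);tabs('w20')
"
```

```text
t 30.52 tcp [0.4038 0.3866 0.0593] xax [-0.002  0.019 -1.   ] y-yaw 90.0 q [ 0.55  0.69  1.74  0.03  0.7  -1.04] F [-0.4  0.3 -0.4] gap 0.553
to [0.4027, 0.3877, 0.002] 90 [np.float64(0.96), np.float64(-0.0), np.float64(-0.02), np.float64(0.0)]
blob [35.5 92.3] [21, 22, 204] [0.3183 0.2649 0.012 ]
blob [ 32.2 127.2] [25, 43, 533] [0.3329 0.2606 0.012 ]
blob [ 29.6 160.2] [18, 22, 223] [0.3474 0.2566 0.012 ]
blob [ 33.5 191.8] [23, 18, 160] [0.3619 0.2555 0.012 ]
blob [144.5 241.9] [24, 25, 172] [0.3865 0.304  0.012 ]
blob [ 90.8 262.7] [49, 45, 1680] [0.397  0.2765 0.012 ]
blob [317.5 271.9] [46, 43, 1583] [0.4026 0.3882 0.012 ]
blob [ 28.3 279.7] [31, 39, 341] [0.4057 0.2443 0.012 ]
blob [286.2 316.4] [14, 24, 183] [0.4269 0.372  0.012 ]
blob [260.  352.2] [12, 29, 162] [0.4477 0.3576 0.012 ]
blob [ 55.4 351.3] [16, 25, 169] [0.446  0.2504 0.012 ]
blob [462.4 355.4] [13, 26, 170] [0.4509 0.4662 0.012 ]
blob [327.2 367.4] [17, 41, 345] [0.4574 0.3934 0.012 ]
blob [ 17.3 368.6] [25, 26, 270] [0.4562 0.2285 0.012 ]
blob [301.4 384. ] [36, 18, 234] [0.4676 0.3794 0.012 ]
blob [331.4 400.7] [28, 32, 378] [0.4786 0.3959 0.012 ]
blob [295.7 398.9] [27, 20, 170] [0.4771 0.3762 0.012 ]
blob [306.4 417.6] [15, 26, 212] [0.4896 0.382  0.012 ]
blob [258.3 422.8] [25, 20, 196] [0.4926 0.3549 0.012 ]
blob [630.1 432.6] [16, 21, 180] [0.5027 0.5691 0.012 ]
blob [464.2 456.5] [14, 34, 249] [0.5181 0.4741 0.012 ]
blob [482.7 468.7] [25, 32, 238] [0.5272 0.4861 0.012 ]
```

>>> {"method": "step_arm", "body": {"increments": [0.4,0,-0.02,0,0.45,0.75,0,-0.02,0,0.45,0.9,0,-0.02,0,0.45,0.95,0,-0.02,0,0.45,0.95,0,-0.02,0,0.45]}}

```text
t: 31.2
tcp_pos: [0.404, 0.3887, 0.0043]
tool_rot: [0.007, 0.706, 0.008, 0.708]
force: [0.2, 0.1, -0.7]
finger_gap: 0.551
```

>>> {"method": "step_arm", "body": {"increments": [0,0,0,0,0.6,0,0,0,0,1,0,0,0,0,1,0,0,0,0,1,0,0,0,0,1]}}

```text
t: 31.82
tcp_pos: [0.4045, 0.3891, 0.0053]
tool_rot: [0.008, 0.706, 0.008, 0.708]
force: [0.8, 0.3, 5.1]
finger_gap: 0.251
```

>>> {"method": "step_arm", "body": {"increments": [-0.4,0,0,0,1,-1.1,0,0,0,1,-1.9,0,0,0,1,-2.7,0,0,0,1,-3.3,0,0,0,1]}}

```text
t: 32.45
tcp_pos: [0.4041, 0.3849, 0.2055]
tool_rot: [0.008, 0.705, 0.008, 0.709]
force: [-0.5, 0.5, -0.1]
finger_gap: 0.249
```

>>> {"method": "step_arm", "body": {"increments": [0,-0.6,0.3,0,1,0,-1.4,0.7,0,1,0,-2.2,1.1,0,1,0,-3.0,1.5,0,1,0,-3.8,1.8,0,1]}}

```text
t: 33.08
tcp_pos: [0.5131, 0.1554, 0.2008]
tool_rot: [0.008, 0.705, 0.008, 0.709]
force: [0.5, -0.1, -0.6]
finger_gap: 0.252
```

```bash
python3 -c "
from h import *
to([.5892,-.0143,.2],90)
"
```

```text
t 33.08 tcp [0.5131 0.1554 0.2008] xax [ 0.006  0.023 -1.   ] y-yaw 90.0 q [ 0.07  0.44  1.7   0.03  0.99 -1.51] F [ 0.5 -0.1 -0.6] gap 0.252
to [0.5892, -0.0143, 0.2] 90 [np.float64(-0.04), np.float64(-2.83), np.float64(1.27), np.float64(0.01)]
```

>>> {"method": "step_arm", "body": {"increments": [-0.02,-0.8,0.4,0,1,-0.04,-1.6,0.75,0,1,-0.04,-2.4,1.1,0,1,-0.04,-2.82,1.29,0,1,-0.04,-2.82,1.29,0,1]}}

```text
t: 33.7
tcp_pos: [0.5913, -0.0159, 0.1995]
tool_rot: [0.009, 0.705, 0.007, 0.709]
force: [0.6, 0.8, -0.2]
finger_gap: 0.249
```

```bash
python3 -c "
from h import *
to([.5905,-.0143,.158],90)
"
```

```text
t 33.70 tcp [ 0.5913 -0.0159  0.1995] xax [ 0.006  0.023 -1.   ] y-yaw 89.9 q [-0.23  0.52  1.56  0.03  1.07 -1.81] F [ 0.6  0.8 -0.2] gap 0.249
to [0.5905, -0.0143, 0.158] 90 [np.float64(0.69), np.float64(0.01), np.float64(-0.02), np.float64(-0.03)]
```

>>> {"method": "step_arm", "body": {"increments": [0.3,0.01,-0.02,0,1,0.55,0.01,-0.02,0,1,0.68,0.01,-0.02,0,1,0.7,0.01,-0.02,0,1,0.7,0.01,-0.02,0,1]}}

```text
t: 34.33
tcp_pos: [0.5906, -0.014, 0.1578]
tool_rot: [0.009, 0.705, 0.007, 0.709]
force: [0.3, 0.3, -0.3]
finger_gap: 0.244
```

>>> {"method": "step_arm", "body": {"increments": [0,0,0,0,1,0,0,0,0,0.45,0,0,0,0,0.45,-0.4,0,0,0,0.45,-0.9,0,0,0,0.45]}}

```text
t: 34.95
tcp_pos: [0.5896, -0.0152, 0.2117]
tool_rot: [0.009, 0.705, 0.007, 0.709]
force: [1.1, -0.4, -0.2]
finger_gap: 0.549
```

```bash
python3 -c "
from h import *
to([.397,.276,.2],90);tabs('w21')
a=cv2.imread('pics/w17.png').astype(int);b=cv2.imread('pics/w21.png').astype(int)
print(np.abs(a-b).max(2)[100:310,160:420].mean())
"
```

```text
t 34.95 tcp [ 0.5896 -0.0152  0.2117] xax [ 0.005  0.023 -1.   ] y-yaw 89.9 q [-0.23  0.5   1.55  0.03  1.09 -1.81] F [ 1.1 -0.4 -0.2] gap 0.549
to [0.397, 0.276, 0.2] 90 [np.float64(0.29), np.float64(4.84), np.float64(-3.22), np.float64(-0.02)]
blob [419.5  51.4] [55, 61, 2597] [0.464  0.0701 0.012 ]
blob [215.3  72.3] [30, 34, 745] [ 0.4789 -0.0893  0.012 ]
blob [426.5  98.8] [54, 29, 551] [0.4987 0.0783 0.012 ]
blob [201.7 112.6] [47, 19, 407] [ 0.5088 -0.1024  0.012 ]
8.576373626373627
```

>>> {"method": "step_arm", "body": {"increments": [-0.1,0.5,-0.35,0,0.45,-0.1,1.2,-0.8,0,0.45,-0.1,1.9,-1.3,0,0.45,-0.1,2.6,-1.75,0,0.45,-0.1,3.3,-2.2,0,0.45]}}

```text
t: 35.62
tcp_pos: [0.46, 0.1834, 0.225]
tool_rot: [0.009, 0.702, 0.007, 0.712]
force: [0.7, -0.3, 0.2]
finger_gap: 0.549
```

>>> {"method": "step_arm", "body": {"increments": [0.1,0.7,-0.45,0,0.45,0.4,1.3,-0.85,0,0.45,0.7,1.54,-1.02,0,0.45,1.0,1.54,-1.02,0,0.45,1.0,1.54,-1.02,0,0.45]}}

```text
t: 36.25
tcp_pos: [0.3989, 0.2772, 0.1652]
tool_rot: [0.008, 0.703, 0.007, 0.711]
force: [0.1, -0.9, 0.5]
finger_gap: 0.551
```

```bash
python3 -c "
from h import *
to([.397,.276,.06],90);tabs('w22')
"
```

```text
t 36.25 tcp [0.3989 0.2772 0.1652] xax [ 0.012  0.021 -1.   ] y-yaw 89.9 q [ 0.37  0.44  1.86  0.02  0.83 -1.22] F [ 0.1 -0.9  0.5] gap 0.551
to [0.397, 0.276, 0.06] 90 [np.float64(1.75), np.float64(-0.06), np.float64(-0.05), np.float64(-0.02)]
blob [310.3 219.7] [30, 30, 718] [0.397  0.2758 0.012 ]
blob [355.6 346.6] [48, 54, 682] [0.5059 0.3128 0.012 ]
```

>>> {"method": "step_arm", "body": {"increments": [0.5,-0.06,-0.05,0,0.45,1.1,-0.06,-0.05,0,0.45,1.6,-0.06,-0.05,0,0.45,1.75,-0.06,-0.05,0,0.45,1.75,-0.06,-0.05,0,0.45]}}

```text
t: 36.92
tcp_pos: [0.3988, 0.2759, 0.0612]
tool_rot: [0.009, 0.702, 0.007, 0.712]
force: [0.4, -0.5, 0.2]
finger_gap: 0.55
```

```bash
python3 -c "
from h import *
to([.397,.276,.003],90)
"
```

```text
t 36.92 tcp [0.3988 0.2759 0.0612] xax [ 0.014  0.021 -1.   ] y-yaw 89.8 q [ 0.36  0.63  1.93  0.03  0.55 -1.23] F [ 0.4 -0.5  0.2] gap 0.550
to [0.397, 0.276, 0.003] 90 [np.float64(0.97), np.float64(-0.02), np.float64(-0.04), np.float64(-0.03)]
```

>>> {"method": "step_arm", "body": {"increments": [0.4,-0.02,-0.05,0,0.45,0.75,-0.02,-0.05,0,0.45,0.9,-0.02,-0.05,0,0.45,0.96,-0.02,-0.05,0,0.45,0.97,-0.02,-0.05,0,0.45]}}

```text
t: 37.55
tcp_pos: [0.397, 0.2761, 0.0035]
tool_rot: [0.009, 0.702, 0.007, 0.712]
force: [0.1, 0.6, -0.4]
finger_gap: 0.553
```

>>> {"method": "step_arm", "body": {"increments": [0,0,0,0,0.6,0,0,0,0,1,0,0,0,0,1,0,0,0,0,1,0,0,0,0,1]}}

```text
t: 38.17
tcp_pos: [0.3975, 0.2763, 0.0043]
tool_rot: [0.009, 0.701, 0.007, 0.713]
force: [-0.6, -0.4, 5.1]
finger_gap: 0.257
```

>>> {"method": "step_arm", "body": {"increments": [-0.4,0,0,0,1,-1.1,0,0,0,1,-1.9,0,0,0,1,-2.7,0,0,0,1,-3.3,0,0,0,1]}}

```text
t: 38.8
tcp_pos: [0.3942, 0.2719, 0.2044]
tool_rot: [0.009, 0.7, 0.007, 0.714]
force: [0.2, -0.3, -0.1]
finger_gap: 0.247
```

>>> {"method": "step_arm", "body": {"increments": [0,-0.5,0.35,0,1,0,-1.1,0.8,0,1,0,-1.8,1.2,0,1,0,-2.5,1.65,0,1,0,-3.1,2.0,0,1]}}

```text
t: 39.42
tcp_pos: [0.5144, 0.0839, 0.2024]
tool_rot: [0.009, 0.7, 0.007, 0.714]
force: [-0.3, 0.3, -0.0]
finger_gap: 0.247
```

```bash
python3 -c "
from h import *
to([.5900,-.0143,.2],90)
"
```

```text
t 39.42 tcp [0.5144 0.0839 0.2024] xax [ 0.019  0.023 -1.   ] y-yaw 89.8 q [-0.07  0.42  1.74  0.03  0.97 -1.65] F [-0.3  0.3 -0. ] gap 0.247
to [0.59, -0.0143, 0.2] 90 [np.float64(0.03), np.float64(-1.63), np.float64(1.26), np.float64(-0.04)]
```

>>> {"method": "step_arm", "body": {"increments": [0,-0.6,0.45,0,1,0,-1.2,0.9,0,1,0.03,-1.6,1.2,0,1,0.03,-1.63,1.26,0,1,0.03,-1.63,1.26,0,1]}}

```text
t: 40.05
tcp_pos: [0.5888, -0.0135, 0.1995]
tool_rot: [0.01, 0.701, 0.007, 0.713]
force: [0.2, -0.5, -0.7]
finger_gap: 0.255
```

```bash
python3 -c "
from h import *
to([.590,-.0143,.157],90)
"
```

```text
t 40.05 tcp [ 0.5888 -0.0135  0.1995] xax [ 0.017  0.024 -1.   ] y-yaw 89.8 q [-0.23  0.51  1.57  0.03  1.05 -1.81] F [ 0.2 -0.5 -0.7] gap 0.255
to [0.59, -0.0143, 0.157] 90 [np.float64(0.71), np.float64(-0.03), np.float64(0.01), np.float64(-0.04)]
```

>>> {"method": "step_arm", "body": {"increments": [0.3,-0.03,0.01,0,1,0.55,-0.03,0.01,0,1,0.68,-0.03,0.01,0,1,0.71,-0.03,0.01,0,1,0.71,-0.03,0.01,0,1]}}

```text
t: 40.67
tcp_pos: [0.5903, -0.0142, 0.157]
tool_rot: [0.01, 0.701, 0.007, 0.713]
force: [0.1, 0.1, -0.3]
finger_gap: 0.251
```

>>> {"method": "step_arm", "body": {"increments": [0,0,0,0,1,0,0,0,0,0.45,0,0,0,0,0.45,-0.4,0,0,0,0.45,-0.9,0,0,0,0.45]}}

```text
t: 41.3
tcp_pos: [0.5888, -0.0154, 0.2109]
tool_rot: [0.01, 0.702, 0.007, 0.713]
force: [0.5, -0.2, -0.6]
finger_gap: 0.548
```

>>> {"method": "step_arm", "body": {"increments": [-0.5,0,-0.5,0,0.45,-1,0,-0.9,0,0.7,-1.2,0,-1.5,0,1,-1.2,0,-1.9,0,1,-1.2,0,-2,0,1]}}

```text
t: 41.92
tcp_pos: [0.4664, -0.0165, 0.2814]
tool_rot: [0.01, 0.701, 0.007, 0.713]
force: [0.8, -0.5, -0.4]
finger_gap: 0.003
```

```bash
python3 - <<'E'
from h import *
st(); m=camera_model('wrist');np.save('w23.npy',m); w=snapshot('wrist'); s=snapshot('side'); t=snapshot('top')
for n,i in(('w',w),('s',s),('t',t)): cv2.imwrite(f'pics/{n}23.png',i)
a=cv2.resize(w,(400,300)); b=s[170:470,130:430]; c=cv2.resize(t[150:310,130:450],(800,400))[:300]
v=np.vstack([np.hstack([a,cv2.resize(b,(400,300))]),cv2.resize(t[150:310,130:450],(800,300))])
cv2.imwrite('pics/c23.png',v)
E
```

```text
t 41.92 tcp [ 0.4664 -0.0165  0.2814] xax [ 0.016  0.024 -1.   ] y-yaw 89.8 q [-0.29  0.24  1.76  0.03  1.13 -1.87] F [ 0.8 -0.5 -0.4] gap 0.003
```

View pics/c23.png

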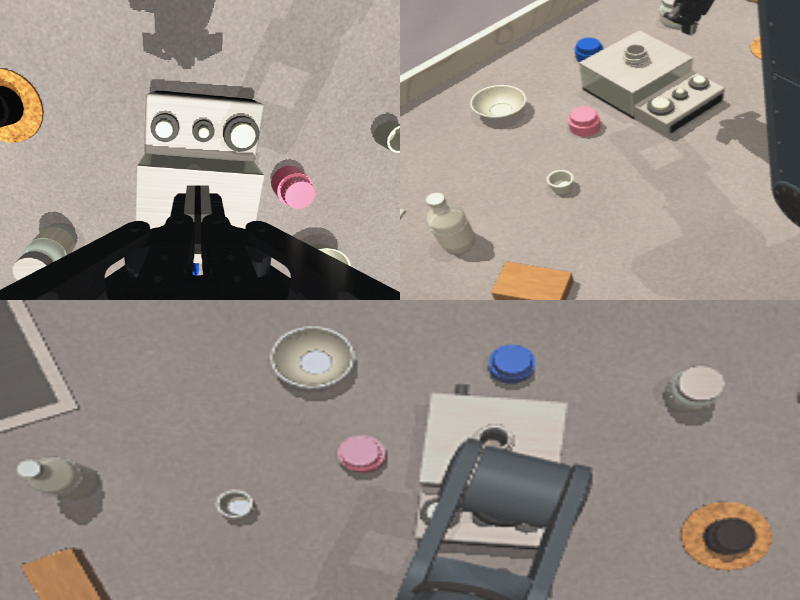

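```bash
python3 - <<'E'
from h import *
m=np.load('w23.npy',allow_pickle=True).item(); w=cv2.imread('pics/w23.png'); g=w.min(2)
for c,b in blobs((g[150:250,220:430]>200),80): print(c+[220,150],b[2:],ray(m,*(c+[220,150]),.08).round(4))
to([.4696,-.003,.10],90)
E
```

```text
[314.3 191.7] [188, 89, 7981] [ 0.4524 -0.0133  0.08  ]
[262.  207.3] [27, 26, 558] [ 0.4656 -0.0586  0.08  ]
[388.5 217.6] [38, 38, 1130] [0.4758 0.0517 0.08  ]
[325.8 212.6] [16, 16, 196] [ 0.4708 -0.0034  0.08  ]
[400.9 240.1] [31, 14, 116] [0.4966 0.0638 0.08  ]
t 42.08 tcp [ 0.4685 -0.0169  0.2812] xax [ 0.017  0.024 -1.   ] y-yaw 89.8 q [-0.29  0.24  1.76  0.03  1.13 -1.87] F [ 0.   0.3 -0.3] gap -0.002
to [0.4696, -0.003, 0.1] 90 [np.float64(3.02), np.float64(0.16), np.float64(-0.03), np.float64(-0.04)]
```

>>> {"method": "step_arm", "body": {"increments": [0.5,0.1,0,0,1,1.3,0.16,-0.02,0,1,2.1,0.16,-0.02,0,1,2.8,0.16,-0.02,0,1,3.0,0.16,-0.02,0,1]}}

```text
t: 42.7
tcp_pos: [0.47, -0.0027, 0.0989]
tool_rot: [0.01, 0.703, 0.008, 0.711]
force: [-0.3, -0.0, 1.2]
finger_gap: -0.0
```

```bash
python3 -c "
from h import *
to([.4700,-.003,.084],90)
"
```

```text
t 42.70 tcp [ 0.47   -0.0027  0.0989] xax [ 0.012  0.025 -1.   ] y-yaw 89.8 q [-0.26  0.55  1.94  0.05  0.65 -1.87] F [-0.3 -0.   1.2] gap -0.000
to [0.47, -0.003, 0.084] 90 [np.float64(0.25), np.float64(-0.01), np.float64(-0.0), np.float64(-0.04)]
```

>>> {"method": "step_arm", "body": {"increments": [0.1,0,0,0,1,0.2,0,0,0,1,0.3,0,0,0,1,0.35,0,0,0,1,0.35,0,0,0,1]}}

```text
t: 43.32
tcp_pos: [0.4714, -0.0026, 0.0785]
tool_rot: [0.01, 0.702, 0.007, 0.712]
force: [0.8, -1.3, 3.5]
finger_gap: 0.006
```

```bash
python3 -c "
from h import *
st()
"
```

```text
t 43.33 tcp [ 0.4714 -0.0026  0.0785] xax [ 0.015  0.024 -1.   ] y-yaw 89.8 q [-0.26  0.59  1.95  0.05  0.59 -1.87] F [ 0.8 -1.3  3.5] gap 0.006
```

>>> {"method": "step_arm", "body": {"increments": [0.02,0,0,0,1,0.03,0,0,0,1,0.04,0,0,0,1,0.04,0,0,0,1,0.04,0,0,0,1]}}

```text
t: 43.95
tcp_pos: [0.4714, -0.0026, 0.0778]
tool_rot: [0.01, 0.701, 0.007, 0.713]
force: [-1.9, -0.8, 17.5]
finger_gap: -0.001
```

>>> {"method": "step_arm", "body": {"increments": [0.01,0,0,0,1,0.02,0,0,0,1,0.04,0,0,0,1,0.04,0,0,0,1,0.04,0,0,0,1]}}

```text
t: 44.58
tcp_pos: [0.4715, -0.0026, 0.0777]
tool_rot: [0.009, 0.701, 0.007, 0.713]
force: [-3.7, -0.7, 23.5]
finger_gap: -0.004
```

>>> {"method": "step_arm", "body": {"increments": [-0.03,0,0,0,1,-0.03,0,0,0,1,-0.03,0,0,0,1,-0.03,0,0,0,1,-0.03,0,0,0,1]}}

```text
t: 45.2
tcp_pos: [0.4714, -0.0026, 0.0793]
tool_rot: [0.009, 0.701, 0.007, 0.713]
force: [0.9, 0.7, 3.3]
finger_gap: -0.0
```

>>> {"method": "step_arm", "body": {"increments": [0,0,0,0,1,-0.01,0,0,0,1,-0.01,0,0,0,1,-0.01,0,0,0,1,-0.01,0,0,0,1]}}

```text
t: 45.82
tcp_pos: [0.4714, -0.0026, 0.0799]
tool_rot: [0.009, 0.701, 0.007, 0.713]
force: [0.5, -0.2, 2.9]
finger_gap: 0.0
```

```bash
cat > f.py <<'E'
from h import *
F=[]
for i in range(3):
    s=sense();F.append(s['force'][2]);snapshot('side')
print(s['tcp_pos'][2].round(4),np.round(F,1))
E
python3 f.py
```

```text
0.0799 [2.9 3.4 3.2]
```

>>> {"method": "step_arm", "body": {"increments": [-0.03,0,0,0,1,-0.03,0,0,0,1,-0.03,0,0,0,1,-0.03,0,0,0,1,-0.03,0,0,0,1]}}

```text
t: 46.6
tcp_pos: [0.4714, -0.0027, 0.0816]
tool_rot: [0.009, 0.701, 0.007, 0.713]
force: [1.3, 0.3, 3.6]
finger_gap: -0.002
```

```bash
python3 f.py
```

```text
0.0816 [3.6 2.2 2.3]
```

>>> {"method": "step_arm", "body": {"increments": [-0.04,0,0,0,1,-0.04,0,0,0,1,-0.04,0,0,0,1,-0.04,0,0,0,1,-0.04,0,0,0,1]}}

```text
t: 47.38
tcp_pos: [0.4713, -0.0027, 0.084]
tool_rot: [0.009, 0.701, 0.007, 0.713]
force: [0.5, 0.2, 1.4]
finger_gap: 0.002
```

```bash
python3 f.py
```

```text
0.084 [1.4 1.3 1.4]
```

>>> {"method": "step_arm", "body": {"increments": [-0.04,0,0,0,1,-0.04,0,0,0,1,-0.04,0,0,0,1,-0.04,0,0,0,1,-0.04,0,0,0,1]}}

```text
t: 48.15
tcp_pos: [0.4712, -0.0028, 0.0864]
tool_rot: [0.009, 0.701, 0.007, 0.713]
force: [0.0, 0.0, -0.2]
finger_gap: -0.002
```

```bash
python3 f.py
```

```text
0.0864 [-0.2  0.1 -0.7]
```

>>> {"method": "step_arm", "body": {"increments": [-0.2,0,0,0,1,-0.35,0,0,0,1,-0.35,-0.4,-0.03,0,1,-0.35,-0.9,-0.08,0,1,-0.35,-0.92,-0.08,0,1]}}

```text
t: 48.92
tcp_pos: [0.4666, -0.06, 0.1068]
tool_rot: [0.01, 0.7, 0.006, 0.714]
force: [-0.9, 0.3, -0.2]
finger_gap: -0.004
```

```bash
python3 -c "
from h import *
to([.4660,-.0582,.0785],90)
"
```

```text
t 48.92 tcp [ 0.4666 -0.06    0.1068] xax [ 0.019  0.023 -1.   ] y-yaw 89.7 q [-0.38  0.53  1.94  0.05  0.66 -1.99] F [-0.9  0.3 -0.2] gap -0.004
to [0.466, -0.0582, 0.0785] 90 [np.float64(0.47), np.float64(0.02), np.float64(-0.02), np.float64(-0.06)]
```

>>> {"method": "step_arm", "body": {"increments": [0.1,0.02,0,0,1,0.25,0.02,0,0,1,0.4,0.02,0,0,1,0.47,0.02,0,0,1,0.48,0.02,0,0,1]}}

```text
t: 49.55
tcp_pos: [0.4668, -0.0576, 0.078]
tool_rot: [0.01, 0.701, 0.006, 0.713]
force: [-1.1, 1.5, 8.6]
finger_gap: -0.003
```

>>> {"method": "step_arm", "body": {"increments": [0.01,0,0,0,1,0.02,0,0,0,1,0.03,0,0,0,1,0.03,0,0,0,1,0.03,0,0,0,1]}}

```text
t: 50.18
tcp_pos: [0.4669, -0.0576, 0.0778]
tool_rot: [0.01, 0.7, 0.006, 0.714]
force: [-4.1, -0.6, 19.6]
finger_gap: -0.001
```

>>> {"method": "step_arm", "body": {"increments": [0.01,0,0,0,1,0.02,0,0,0,1,0.02,0,0,0,1,0.02,0,0,0,1,0.02,0,0,0,1]}}

```text
t: 50.8
tcp_pos: [0.4669, -0.0575, 0.0779]
tool_rot: [0.009, 0.7, 0.007, 0.714]
force: [-3.2, -0.4, 16.9]
finger_gap: 0.001
```

>>> {"method": "step_arm", "body": {"increments": [-0.1,0,0,0,1,-0.25,0,0,0,1,-0.45,0,0,0,1,-0.5,0,0,0,1,-0.5,0,0,0,1]}}

```text
t: 51.42
tcp_pos: [0.4664, -0.0582, 0.1081]
tool_rot: [0.009, 0.7, 0.006, 0.714]
force: [-0.3, -0.1, -0.3]
finger_gap: 0.002
```

>>> {"method": "step_arm", "body": {"increments": [0,0.4,0.03,0,1,0,0.9,0.08,0,1,0,1.4,0.12,0,1,0,1.8,0.15,0,1,0,1.82,0.15,0,1]}}

```text
t: 52.05
tcp_pos: [0.4754, 0.0521, 0.1104]
tool_rot: [0.008, 0.7, 0.008, 0.714]
force: [0.1, 0.3, -0.3]
finger_gap: -0.0
```

```bash
python3 -c "
from h import *
to([.4755,.0517,.078],90)
"
```

```text
t 52.05 tcp [0.4754 0.0521 0.1104] xax [ 0.019  0.022 -1.   ] y-yaw 90.0 q [-0.14  0.53  1.92  0.04  0.67 -1.74] F [ 0.1  0.3 -0.3] gap -0.000
to [0.4755, 0.0517, 0.078] 90 [np.float64(0.54), np.float64(-0.02), np.float64(-0.01), np.float64(-0.01)]
```

>>> {"method": "step_arm", "body": {"increments": [0.1,0,0,0,1,0.25,-0.02,0,0,1,0.4,-0.02,0,0,1,0.5,-0.02,0,0,1,0.54,-0.02,0,0,1]}}

```text
t: 52.68
tcp_pos: [0.4757, 0.051, 0.0778]
tool_rot: [0.008, 0.701, 0.007, 0.713]
force: [-4.5, -3.8, 18.2]
finger_gap: -0.002
```

>>> {"method": "step_arm", "body": {"increments": [0.01,0,0,0,1,0.02,0,0,0,1,0.03,0,0,0,1,0.03,0,0,0,1,0.03,0,0,0,1]}}

```text
t: 53.3
tcp_pos: [0.4757, 0.0509, 0.0778]
tool_rot: [0.008, 0.7, 0.007, 0.714]
force: [-3.4, -1.8, 18.1]
finger_gap: -0.0
```

>>> {"method": "step_arm", "body": {"increments": [0.01,0,0,0,1,0.02,0,0,0,1,0.02,0,0,0,1,0.02,0,0,0,1,0.02,0,0,0,1]}}

```text
t: 53.92
tcp_pos: [0.4757, 0.0509, 0.0779]
tool_rot: [0.008, 0.7, 0.007, 0.714]
force: [-2.8, -0.6, 13.5]
finger_gap: 0.003
```

>>> {"method": "step_arm", "body": {"increments": [-0.1,0,0,0,1,-0.3,0,0,0,1,-0.8,0,0,0,1,-1.6,0,0,0,1,-2.4,0,0,0,1]}}

```text
t: 54.55
tcp_pos: [0.4724, 0.0479, 0.2233]
tool_rot: [0.008, 0.7, 0.007, 0.714]
force: [1.3, 0.1, 0.9]
finger_gap: -0.002
```

>>> {"method": "step_arm", "body": {"increments": [-0.4,-0.5,0,0,1,-0.4,-1,0,0,1,-0.4,-1.5,0,0,1,-0.4,-1.5,0,0,1,-0.4,-1.5,0,0,1]}}

```text
t: 55.18
tcp_pos: [0.4715, -0.0421, 0.2454]
tool_rot: [0.008, 0.7, 0.007, 0.714]
force: [-0.1, -0.2, -0.7]
finger_gap: -0.0
```

```bash
python3 - <<'E'
from h import *
st(); w=snapshot('wrist'); s=snapshot('side'); t=snapshot('top')
v=np.vstack([np.hstack([cv2.resize(w,(400,300)),cv2.resize(s[170:470,130:430],(400,300))]),cv2.resize(t[150:310,130:530],(800,300))])
cv2.imwrite('pics/c30.png',v)
E
```

```text
t 55.17 tcp [ 0.4715 -0.0421  0.2454] xax [ 0.019  0.022 -1.   ] y-yaw 90.0 q [-0.34  0.3   1.8   0.03  1.04 -1.93] F [-0.1 -0.2 -0.7] gap -0.000
```

View pics/c30.png

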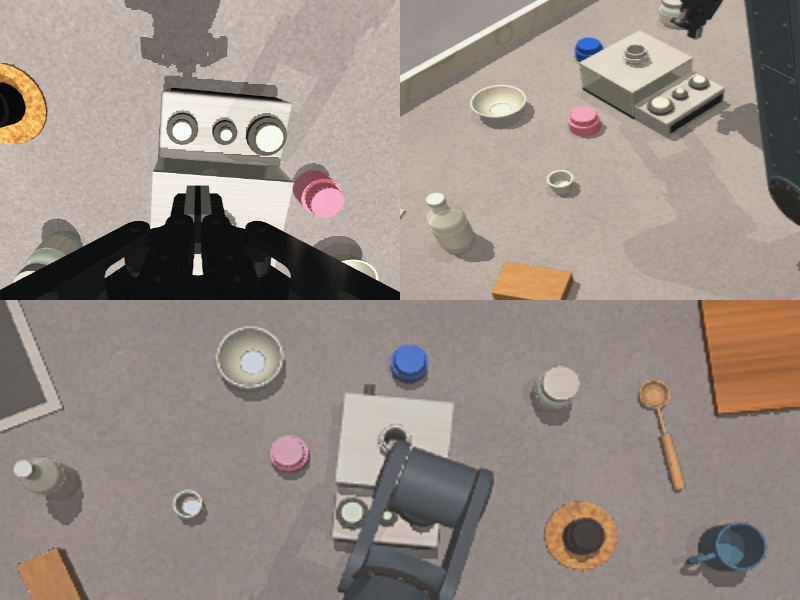

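All looks in place: the cap is on the mat, no tablets are left on the counter, and the keys are up.

```bash
python3 -c "
from station import *
print(sign_off())"
```

```text
the job is handed in; nothing more can be done
None
```

The descaling job is done and handed in at about 55 s of the 210 s allowed; the station gave no verdict.

- **Cap:** I unscrewed it in one grip, turning about 260° counter-clockwise, and laid it flat near the middle of the cork mat. It was still there in the final pictures.
- **Tablets:** I found four tablets and dropped each one through the neck. One had been knocked about 35 mm aside during the run. I saw this in the close-up measurement and picked it up from its new place. The final pictures show none left on the counter or on the tank top. I did not see the tablets inside the tank itself; that they went in is judged from the empty fingers and clear surroundings.
- **Keys:** I pressed small, then medium, then large, each down to a hard stop at about 78 mm height with the force at 14–24 N, and released each fully. On the small key I checked the spring while backing off: contact ended at about 85 mm, so it travelled at least 6 mm. I did not repeat that check on the other two, but they stopped at the same height.
- **Bystanders:** Nothing else appears to have moved in the last top and side pictures, and the arm stood clear, touching nothing.

One disagreement: the pictures put the key tops at about 80 mm, while contact put them at about 84–85 mm. It made no difference, because I pressed until the stop. The tool also drifted up to about 2° off vertical during the run, with no visible effect.

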